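Load a slide carrier on the specimen lift and wind it up to the set height

ROBOT

A 6-joint arm with a two-finger parallel gripper is mounted at the origin on the work surface. World frame = base frame: x ahead of the robot, y to its left, z up, the work surface at z = 0. Lengths are in m, angles in degrees, forces in N, time in s.
With the tool pointing down it reaches from about 0.425 to 0.925 m from the base axis. Payload 12.5 kg.
Tool frame: the origin (TCP) lies at the very end of the fingers, on their centre line; the grasp point (between the pads) lies 19 mm behind it; z points along the fingers, y is the direction in which the jaws open and shut (so a half turn about z gives the same grasp; the last joint's range is limited). The gripper opens to 85 mm and grips with 20 to 120 N. Pads are 22 mm wide; open, the fingers measure 114 mm over their backs; the gripper's body (76 mm by 85 mm) begins 54 mm behind the grasp point. The pads swing forward as they close: fully open they stand 13 mm farther back than shut.
Start: joints at [-80.077, 28.126, 89.318, -0, 62.55, -6.05], TCP at [0.172, -0.601, 0.231] pointing down, gripper open.
Joint ranges: [-177.58, 177.58], [-47.91, 125.51], [2.72, 160], [-65.01, 245.01], [3.68, 167.84], [-153.87, 153.87]. Speed limits (degrees/s): [127.2, 127.2, 159.86, 180, 180, 180].

INTERFACE

Orientations are given as a 3x3 rotation matrix whose columns are the frame's x, y, z axes.
In Python, from plant import env gives the robot as it stands. The module is installed in compiled form; this text tells all that it offers.
- The arm moves only by the tool jog_arm, never from a script. Its argument "increments" is a list that holds one entry, the list of rows, each a list of 5 numbers: the shift along the world's x, y, z in cm, then the turn about the world's z in degrees, then the opening, from 0 (shut) to 1 (fully open). A call has 1 to 5 rows; each row is the pose to reach, as a shift and turn from the pose commanded when the call began; what a row does not reach only later rows make up. A row lasts 1/12 s, in which the tool goes at most 41.7 mm and 7.16 degrees, less where a joint would pass 70% of its speed; a pose out of reach is approached as far as the arm can. A call with a gripper value outside its range is refused whole. The fingers move at their own pace and stop on an object; "newtons" is the grip in N (left out, the last holds). Time passes only in rows, so rows that repeat a pose let the fingers close. It gives the time, the measured TCP pose, the force and the opening at its end, in the units of the state.
- env.observe(): the state, without advancing time (a new reading comes with each control period).
- env.grab_frame(name): name is "scene" or "top"; returns the picture (400x640x3 uint8, red, green, blue); there is no depth.
- env.camera_info(name): a dict with "camera_matrix" (3x3 intrinsics, pixels), "eye" and "rotation" of the camera in the world. Camera axes: x right, y down, z forward; pixel columns grow to the right and rows downward; lengths in m; the calibration is good to about 2 mm. A picture is of the moment at which its call begins. camera_info takes no time and is no camera call.
- env.job_done(): hands the job in, once; it reports no verdict.
The state is a dict: "clock": time; "qpos": joint angles; "joint_velocities": joint speeds; "joint_efforts": joint torques, N m; "tcp_pos": TCP position; "eef_rot": TCP orientation; "ft_force": force on the tool from outside, world axes, zero at the start; "moment": the same for the moment, N m; "width": finger opening in m.
Only numpy, scipy, OpenCV 4.12 (cv2) and the standard library are available. Lean on these libraries where they do the work, as an engineer would, in place of code of your own. Each camera call takes 0.05 s, during which the arm holds its last target.

TASK

Set the slide carrier down, without dropping it, squarely in the middle of the lift's platform; then fit the loose crank on the square end of the lift's screw and wind until the top of the platform is level with the brass pointer on the rule, without letting the crank come off part-way. Then take the crank off and stand it back in its steel tray, leaving the platform level with the pointer, the pointer where it was set and everything else on the bench undisturbed.

Things in the scene. Friction and masses are not known exactly. Their poses are not given: they have to be found in the camera images.
- carrier: Slide carrier: flat aluminium frame 180 mm (its x) x 84 mm (its y), rim 11 mm high, holding four glass slides; in the middle a black finger block 26 mm (x) x 16 mm (y) rises to 39 mm. About 0.26 kg. Origin: centre of the underside; z up. Lies on the bench (z = 0), left or right of the lift.
- platform_top (a point): Middle of the top face of the lift's platform: dark plate 210 mm (x) x 130 mm (y), 12 mm thick, with a white light panel 150 x 76 mm set flush in its middle. x is along the long side; the screw axis lies 115 mm off towards -y of this frame. At the start 75 mm above the bench, its lowest height; the screw can raise it 47 mm. Hand loads do not sink it.
- pointer_edge (a point): Top of the tip of the brass set pointer, clamped (stiff, do not push it) on an upright steel rule off the +x end of the platform, 8 mm from the middle of that edge. It is set 25 to 35 mm above the platform's starting height. Level: this point and the platform's top face are at the same height.
- lift: Specimen lift, fixed. Origin on the bench, on the axis of its upright screw, z up, yaw as the platform. Two 16 mm rods 60 mm either side of the screw (along x) carry an aluminium crosshead 164 (x) x 50 (y) mm, top 185 mm high. Platform on the +y side. Turning the screw clockwise seen from above raises the platform 12 mm per turn; anticlockwise lowers it; it stays where left.
- shaft_seat (a point): On the screw's axis, at the foot of its square end, 190 mm above the bench (it does not rise): steel square 16 mm across flats, straight for 16 mm above this point, then tapering to 8 mm square at 24 mm. x and y are normal to the flats; the frame turns with the screw. Turning takes about 0.2 N m, 3 N at the crank's knob.
- crank: Loose winding crank, 0.37 kg. Origin: centre of the hub's underside, in the socket's mouth; z up, arm along +x. Steel hub 40 x 40 x 30 mm; socket 18 mm square, 25 mm deep, open below, flats along x and y: fits the shaft in four positions, 8 degrees play each way. Arm 22 mm wide, 30 to 40 mm up. Grip block 24 x 24 mm on the axis, 40 to 76 mm up. Seated, its origin is at shaft_seat.
- knob_mid (a point): Mid-height of the crank's black knob: upright, 26 mm diameter, 48 mm tall, spins freely on its pin, 70 mm along the crank's +x and 67 mm above the crank's underside. Its frame spins with the knob.
- tray_in (a point): Centre of the inner floor of the heavy steel parts tray, 3 mm above the bench: inside 214 mm (x) x 124 mm (y), walls 16 mm high above the bench. The crank stands in it on its hub, upright without support, to begin with; its arm may point anywhere and overhang the wall.
- slide_box: Bystander: closed grey plastic slide box 100 x 180 x 38 mm, far left. Origin under its centre.
- mailer_a: Bystander: white plastic slide mailer 36 x 92 x 20 mm, beyond the lift on the right. Origin under its centre.
- mailer_b: Bystander: second slide mailer, the same, beyond the lift on the left.
- hex_key: Bystander: L-shaped steel key 108 x 38 x 8 mm lying between the robot and the lift.
- amber_bottle: Bystander: amber reagent bottle 68 mm diameter, 130 mm tall, far right.
- wash_bottle: Bystander: white bottle 72 mm diameter, 160 mm tall, far right.
- lens_case: Bystander: grey round lens case 60 mm diameter, 72 mm tall, far left.

How it is judged:
By the outcome, as a careful person would: the job done as asked, in the order asked, and still so for the second after the job is handed in, with the robot touching nothing.
It also fails if it takes over 72 s, if anything falls off the work surface, if the arm or the gripper's body presses on something with over 40 N, if the wrist force passes 120 N, or if a joint passes its speed limit or range.

## Working session

There is one attempt and no reset: what is moved stays moved. The work goes in short steps, Python scripts to look and compute and a tool call to move; the robot and the scene stay as the last step left them, time stands still between calls to the robot, and variables do not carry over. Pictures are saved under pics/ and viewed, and the job is handed in when it is done.

Besides the shell and the picture viewer there is one more tool, called after "Emit:" as a command line: name --argument value ..., lists and objects as JSON in quotes. jog_arm: Moves the arm, as the interface text tells. Its arguments: {"type":"object","properties":{"increments":{"type":"array","items":{"type":"array","items":{"type":"array","items":{"type":"number"}}}},"newtons":{"type":"number"}},"required":["increments"]}

```bash
ls; mkdir -p pics; python3 - <<'E'
from plant import env
import cv2,json
s=env.observe();print(s)
for n in ("scene","top"):
    f=env.grab_frame(n);cv2.imwrite(f"pics/{n}0.png",f[:,:,::-1]);print(n,env.camera_info(n))
E
```

```text
pics
{'clock': 0.0, 'qpos': array([-8.00776949e+01,  2.81648594e+01,  8.93514101e+01, -3.27658898e-04,
        6.25493409e+01, -6.05044206e+00]), 'joint_velocities': array([-0.02214125,  0.00666417,  0.11615856,  0.01825284,  0.00031953,
       -0.06008339]), 'joint_efforts': array([ 3.87283741e-03, -6.18445373e+01, -2.61589622e+01,  8.87724582e-06,
        4.10869849e-03,  1.67571898e-05]), 'tcp_pos': array([ 0.17196715, -0.60063059,  0.2307123 ]), 'eef_rot': array([[ 9.61391980e-01,  2.75182521e-01, -2.02316761e-04],
       [ 2.75182571e-01, -9.61391326e-01,  1.12711282e-03],
       [ 1.15656168e-04, -1.13927127e-03, -9.99999344e-01]]), 'ft_force': array([-0.85765692, -0.83402976, -0.14196698]), 'moment': array([ 0.01140075, -0.00464278,  0.03800925]), 'width': 0.08569689399642796}
scene {'camera_matrix': array([[486.7647204 ,   0.        , 319.28469169],
       [  0.        , 486.7647204 , 195.0038321 ],
       [  0.        ,   0.        ,   1.        ]]), 'eye': array([1.40761711, 0.48965596, 1.6436842 ]), 'rotation': array([[-0.49054241,  0.72920109, -0.47710995],
       [ 0.87140998,  0.40823554, -0.27200806],
       [-0.00357533, -0.54918986, -0.83568996]])}
top {'camera_matrix': array([[451.48764503,   0.        , 316.90861439],
       [  0.        , 451.48764503, 203.38530898],
       [  0.        ,   0.        ,   1.        ]]), 'eye': array([ 0.43337406, -0.00811279,  1.50474423]), 'rotation': array([[-0.00371363, -0.99631054,  0.08574101],
       [-0.99997266,  0.00424819,  0.00605293],
       [-0.00639484, -0.08571619, -0.99629907]])}
```

View pics/scene0.png

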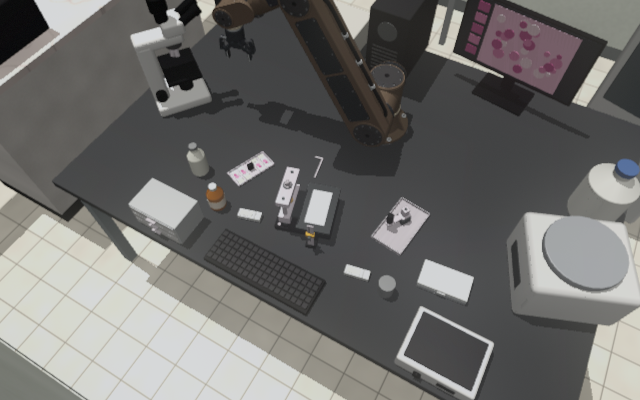

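View pics/top0.png

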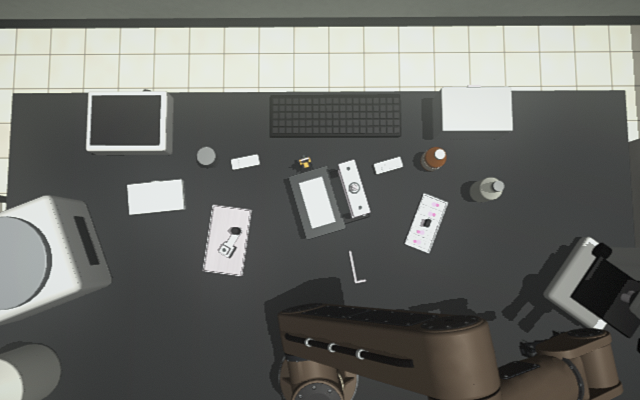

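```bash
python3 - <<'E'
import cv2
a=cv2.imread('pics/top0.png');b=cv2.imread('pics/scene0.png')
cv2.imwrite('pics/t_lift.png',cv2.resize(a[145:245,275:380],None,fx=6,fy=6,interpolation=cv2.INTER_CUBIC)[:600])
cv2.imwrite('pics/s_lift.png',cv2.resize(b[155:255,265:350],None,fx=6,fy=6,interpolation=cv2.INTER_CUBIC))
import numpy as np
t=cv2.resize(a[195:285,195:260],None,fx=6,fy=6,interpolation=cv2.INTER_CUBIC)
u=cv2.resize(b[190:260,365:435],None,fx=5,fy=5,interpolation=cv2.INTER_CUBIC)
c=np.zeros((540,800,3),np.uint8);c[:540,:390]=t;c[:350,400:750]=u;cv2.imwrite('pics/crank.png',c)
t=cv2.resize(a[185:260,395:455],None,fx=6,fy=6,interpolation=cv2.INTER_CUBIC)
u=cv2.resize(b[145:190,220:280],None,fx=6,fy=6,interpolation=cv2.INTER_CUBIC)
c=np.zeros((450,800,3),np.uint8);c[:450,:360]=t;c[:270,400:760]=u;cv2.imwrite('pics/carr.png',c)
E
```

```text
(no output)
```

View pics/t_lift.png

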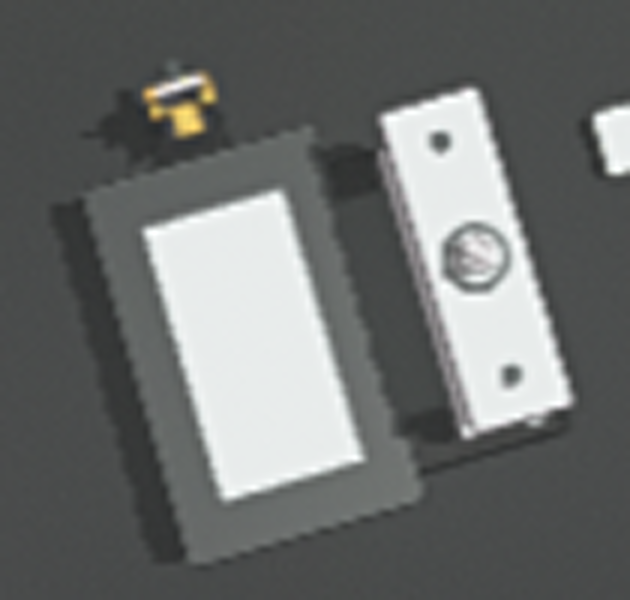

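View pics/s_lift.png

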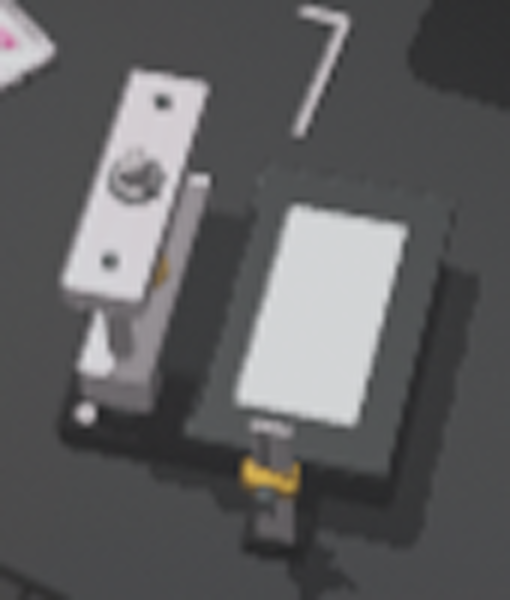

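View pics/crank.png

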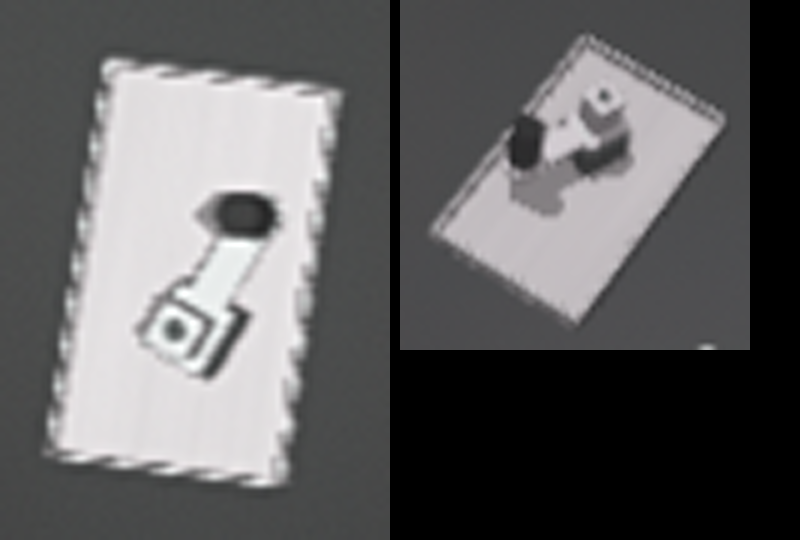

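View pics/carr.png

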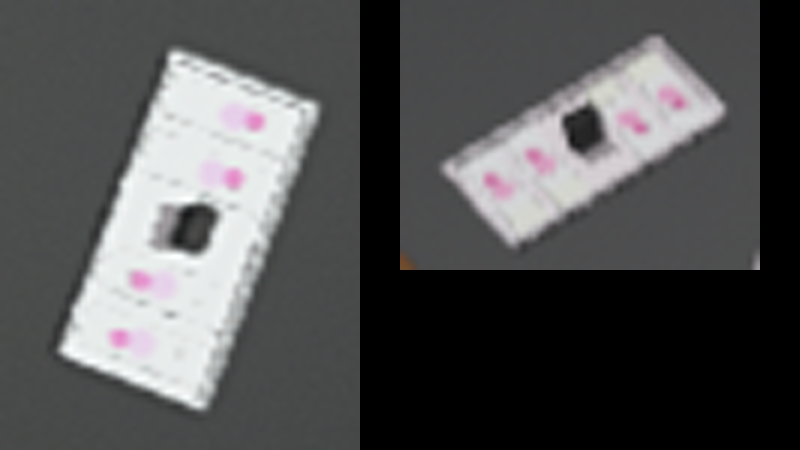

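```bash
cat > h.py <<'E'
from plant import env
import numpy as np, cv2
def info(n):
    i=env.camera_info(n);return i['camera_matrix'],i['eye'],i['rotation']
def ray(n,px):
    K,e,R=info(n);px=np.atleast_2d(np.asarray(px,float))
    d=np.c_[px,np.ones(len(px))]@np.linalg.inv(K).T@R.T
    return e,d
def toz(n,px,z):
    e,d=ray(n,px);t=(z-e[2])/d[:,2];return e+d*t[:,None]
def proj(n,P):
    K,e,R=info(n);q=(np.atleast_2d(P)-e)@R@K.T;return q[:,:2]/q[:,2:]
S=8
def blobs(img,box,fn,minarea=20):
    """box u0,v0,u1,v1; fn(float img crop upscaled)->mask; returns contours in full-image pixel coordinates"""
    u0,v0,u1,v1=box
    c=cv2.resize(img[v0:v1,u0:u1],None,fx=S,fy=S,interpolation=cv2.INTER_CUBIC)
    m=fn(c.astype(int)).astype(np.uint8)
    cs,_=cv2.findContours(m,cv2.RETR_EXTERNAL,cv2.CHAIN_APPROX_NONE)
    cs=[(k[:,0,:]+0.5)/S-0.5+[u0,v0] for k in cs if cv2.contourArea(k)>minarea*S*S]
    return sorted(cs,key=lambda k:-cv2.contourArea((k*S).astype(np.float32)))
def rect(n,px,z):
    P=toz(n,px,z)[:,:2]*1000
    (cx,cy),(w,h),a=cv2.minAreaRect(P.astype(np.float32))
    if w<h: w,h=h,w;a+=90
    a=(a+90)%180-90
    return np.array([cx,cy]),(w,h),a   # a = yaw of long side
E
python3 - <<'E'
from h import *
T=cv2.imread('pics/top0.png')[:,:,::-1];C=cv2.imread('pics/scene0.png')[:,:,::-1]
g=lambda t:(lambda c:c.min(2)>t)
def show(l,n,im,box,t,z,k=0):
    for b in blobs(im,box,g(t))[:2]:
        c,s,a=rect(n,b,z);print(l,n,c.round(1),np.round(s,1),round(a,2))
show('panel','top',T,(290,165,342,235),160,.075)
show('panel','scene',C,(296,180,340,232),150,.075)
show('cross','top',T,(335,155,373,222),160,.185)
show('cross','scene',C,(272,163,302,208),150,.185)
show('carrier','top',T,(395,185,455,260),130,.011)
show('carrier','scene',C,(220,145,280,190),130,.011)
show('tray','top',T,(195,195,260,285),130,.016)
show('tray','scene',C,(365,190,435,260),120,.016)
for n,im,box in(('top',T,(395,185,455,260)),('scene',C,(220,145,280,190))):
    for b in blobs(im,box,lambda c:c.max(2)<45,3): print('block',n,rect(n,b,.039),b.mean(0))
for n,im,box in(('top',T,(222,220,250,240)),('scene',C,(380,205,405,230))):
    for b in blobs(im,box,lambda c:c.max(2)<60,3): print('knob',n,rect(n,b,.094),b.mean(0),b.min(0),b.max(0))
E
```

```text
panel top [561.2   1.3] [152.  79.] 16.17
panel scene [560.3   1.4] [153.1  78.3] 16.3
cross top [ 591.6 -109.4] [168.2  56.2] 13.9
cross scene [ 594. -108.] [165.3  49.5] 16.23
carrier top [ 496.5 -359.4] [183.5  88.8] -21.88
carrier scene [ 496.7 -359.2] [184.5  91.5] -21.21
tray top [442.5 298.2] [222.5 134.4] -7.69
tray scene [442.2 298.6] [225.9 133.1] -7.53
block top (array([ 497.06518555, -350.16223145]), (20.673032760620117, 5.874551773071289), -21.941001892089844) [425.23337156 222.17259174]
block scene (array([ 506.07434082, -350.17501831]), (31.904857635498047, 18.417102813720703), 33.98075866699219) [250.20246479 166.07394366]
knob top (array([471.50286865, 253.93771362]), (25.581558227539062, 19.227447509765625), 81.1180191040039) [235.55295455 230.39068182] [231.9375 227.1875] [239.9375 233.5625]
knob scene (array([485.05496216, 260.99136353]), (43.214576721191406, 21.268436431884766), 18.074153900146484) [389.51136364 218.06060606] [386.4375 212.9375] [392.6875 223.0625]
knob scene (array([479.55517578, 308.88586426]), (18.323190689086914, 13.842605590820312), -83.17291641235352) [401.99399038 222.109375  ] [399.6875 220.1875] [404.4375 223.9375]
```

```bash
python3 - <<'E'
from h import *
fr={}
for n in('scene','top'):
    fs=[env.grab_frame(n).astype(float) for _ in range(4)]
    print(n,np.std(fs,0).mean())
    fr[n]=np.mean(fs,0); np.save(f'{n}_avg.npy',fr[n])
a=cv2.resize(fr['scene'][215:255,295:330].astype(np.uint8),None,fx=14,fy=14,interpolation=cv2.INTER_NEAREST)
b=cv2.resize(fr['top'][150:180,288:318].astype(np.uint8),None,fx=14,fy=14,interpolation=cv2.INTER_NEAREST)
cv2.imwrite('pics/ptr.png',a[:,:,::-1]);cv2.imwrite('pics/ptrT.png',b[:,:,::-1])
p=np.array([560.8,1.35]);y=np.radians(16.2);R=np.array([[np.cos(y),-np.sin(y)],[np.sin(y),np.cos(y)]])
for z in(75,100,105,110):
    q=p+R@[113,0]
    print(z,proj('scene',[*q/1000,z/1000]),proj('top',[*q/1000,z/1000]))
E
```

```text
scene 0.303282550068355
top 0.5657631458456086
75 [[311.04283474 232.21980556]] [[306.68454838 168.28247938]]
100 [[310.920732   228.87675853]] [[306.45438629 166.98544564]]
105 [[310.89596405 228.19863774]] [[306.40738155 166.72055962]]
110 [[310.87107838 227.51729374]] [[306.3600447 166.453802 ]]
```

View pics/ptr.png

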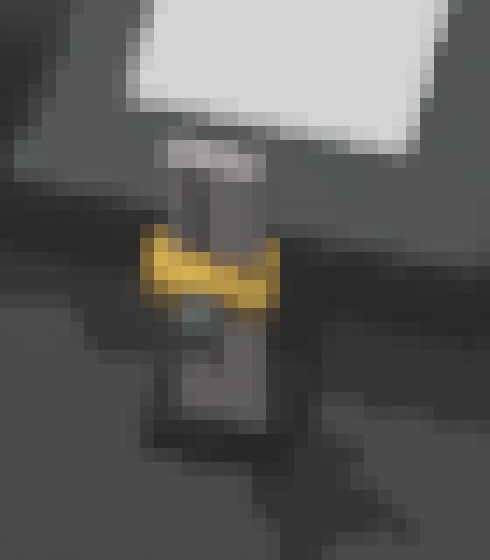

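View pics/ptrT.png

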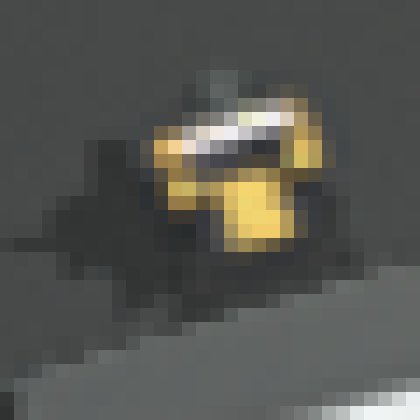

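```bash
python3 - <<'E'
from h import *
for n,(u0,v0,u1,v1),s in(('top',(280,150,322,185),18),('scene',(290,215,345,258),14)):
    f=np.load(f'{n}_avg.npy')[v0:v1,u0:u1]
    c=np.clip((f-20)*2.6,0,255).astype(np.uint8)
    c=cv2.resize(c,None,fx=s,fy=s,interpolation=cv2.INTER_CUBIC)[:600,:800]
    for k in range(0,u1-u0,5): cv2.putText(c,str(u0+k),(k*s,10),0,.35,(255,255,255))
    for k in range(0,v1-v0,5): cv2.putText(c,str(v0+k),(0,k*s+s//2),0,.35,(255,255,255))
    cv2.imwrite(f'pics/sh_{n}.png',c[:,:,::-1])
E
```

```text
(no output)
```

View pics/sh_top.png

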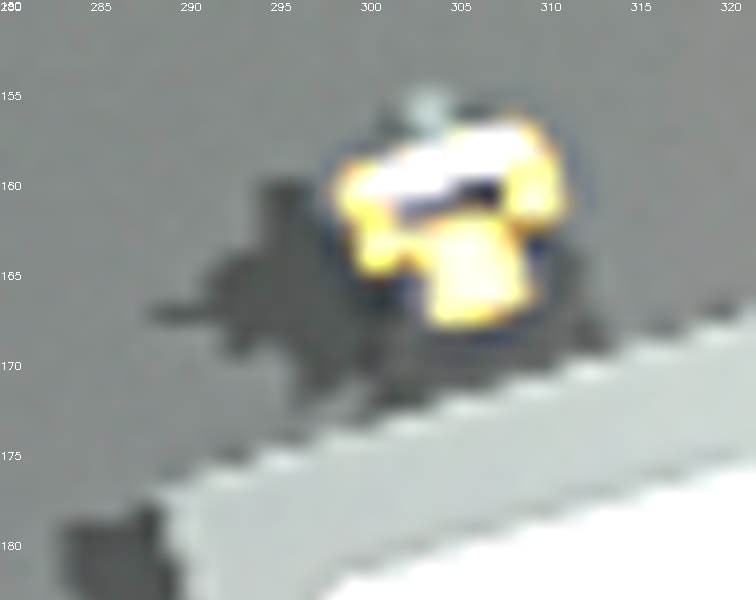

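View pics/sh_scene.png

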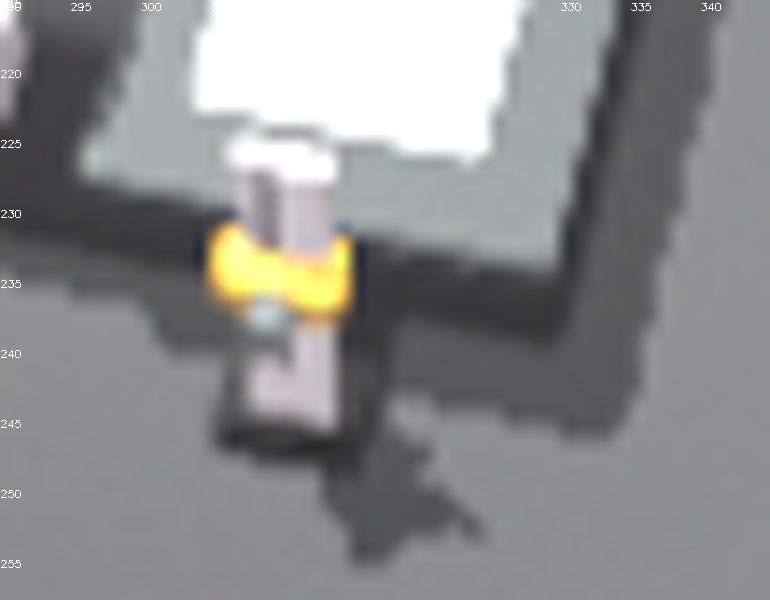

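```bash
python3 - <<'E'
from h import *
np.set_printoptions(linewidth=220)
T=np.load('top_avg.npy').round().astype(int);C=np.load('scene_avg.npy').round().astype(int)
def dump(I,u0,v0,u1,v1):
    print('      '+' '.join(f'{u:^11d}' for u in range(u0,u1)))
    for v in range(v0,v1): print(v,' '.join('%3d,%3d,%3d'%tuple(I[v,u]) for u in range(u0,u1)))
dump(T,297,154,314,170)
dump(C,303,223,317,247)
E
```

```text
297         298         299         300         301         302         303         304         305         306         307         308         309         310         311         312         313    
154  72, 74, 73  72, 74, 73  72, 74, 74  72, 74, 73  72, 74, 72  72, 74, 73  74, 78, 76  74, 77, 76  72, 74, 73  72, 74, 74  72, 74, 74  72, 75, 74  71, 74, 73  73, 75, 74  73, 75, 74  72, 75, 74  73, 75, 74
155  72, 74, 73  72, 73, 73  71, 74, 73  72, 74, 73  71, 73, 72  77, 80, 79  89, 94, 92  86, 92, 90  74, 77, 76  68, 71, 70  68, 71, 71  70, 73, 72  70, 73, 73  72, 74, 74  72, 74, 73  72, 75, 74  72, 74, 74
156  72, 74, 74  71, 74, 73  72, 74, 74  72, 74, 74  63, 66, 66  74, 79, 77  94,100, 98  90, 96, 94  68, 73, 71  64, 66, 66  76, 76, 74  86, 84, 76  77, 76, 71  70, 73, 73  71, 74, 74  72, 74, 74  73, 75, 74
157  72, 74, 73  72, 74, 74  70, 73, 73  67, 70, 70  61, 64, 64  66, 70, 69  82, 88, 88  98,103,102 114,117,103 124,124,116 146,142,138 160,144,120 124,110, 83  77, 76, 72  69, 72, 73  72, 74, 74  73, 75, 74
158  71, 74, 74  68, 71, 72  68, 70, 71  70, 72, 69  83, 84, 83 110,
[... 6029 characters left out ...]
  48, 48, 50
243  74, 75, 77  74, 74, 76  66, 67, 68  55, 55, 56  69, 68, 69  92, 90, 92  97, 94, 96  97, 94, 96  97, 94, 97  97, 94, 97  90, 88, 90  55, 55, 56  49, 49, 49  46, 46, 47
244  74, 76, 77  72, 73, 75  60, 61, 63  54, 53, 54  60, 59, 60  72, 71, 72  79, 76, 79  80, 77, 79  85, 82, 84  91, 88, 91  90, 88, 90  55, 54, 56  49, 49, 50  44, 44, 46
245  75, 76, 77  72, 72, 74  56, 56, 58  47, 46, 48  47, 46, 47  48, 48, 48  49, 49, 50  52, 52, 52  57, 56, 57  68, 66, 68  72, 70, 72  49, 48, 50  46, 46, 46  45, 45, 46
246  74, 75, 77  71, 72, 74  54, 54, 56  41, 40, 42  41, 41, 42  42, 42, 43  44, 44, 44  44, 44, 45  40, 40, 42  40, 40, 41  40, 40, 41  40, 40, 42  42, 42, 43  47, 47, 49
```

```bash
cat > an.py <<'E'
from h import *
y=np.radians(16.2);R=np.array([[np.cos(y),-np.sin(y)],[np.sin(y),np.cos(y)]]);p0=np.array([560.8,1.35])
def W(a,b,z,p=p0): 
    q=p+R@np.array([a,b]);return np.array([q[0],q[1],z])/1000
def near(I,n,u,v,p,q,half=3):
    """sub-pixel edge offset: sample profiles along normal of projected world segment p-q"""
    P=proj(n,[p,q]);d=P[1]-P[0];L=np.linalg.norm(d);d/=L;nn=np.array([-d[1],d[0]])
    out=[]
    g=I.mean(2).astype(np.float32);s=np.arange(-half,half+.01,.1)
    for t in np.linspace(.12,.88,40)*L:
        X=P[0]+d*t+nn*s[:,None]
        pr=cv2.remap(g,X[:,0].astype(np.float32)[None],X[:,1].astype(np.float32)[None],cv2.INTER_LINEAR)[0]
        lo,hi=pr[:8].mean(),pr[-8:].mean();m=(lo+hi)/2
        k=np.where((pr[:-1]-m)*(pr[1:]-m)<=0)[0]
        if len(k): out.append(s[k[np.argmin(abs(s[k]))]])
    return np.median(out),nn
if __name__=='__main__':
    for n in('top','scene'):
        I=np.load(f'{n}_avg.npy')
        c=[(75,-38),(75,38),(-75,38),(-75,-38)]
        for i in range(4):
            A,B=c[i],c[(i+1)%4]
            o,nn=near(I,n,0,0,W(*A,75),W(*B,75))
            print(n,A,B,'edge off px %.2f'%o,'normal',nn.round(2))
    # jacobians at pointer
    for n in('top','scene'):
        b=proj(n,W(125,0,105))[0]
        print(n,b,'da',proj(n,W(126,0,105))[0]-b,'db',proj(n,W(125,1,105))[0]-b,'dz',proj(n,W(125,0,106))[0]-b)
E
python3 an.py
```

```text
top (75, -38) (75, 38) edge off px 0.20 normal [-0.28 -0.96]
top (75, 38) (-75, 38) edge off px 0.20 normal [-0.96  0.28]
top (-75, 38) (-75, -38) edge off px 0.00 normal [0.28 0.96]
top (-75, -38) (75, -38) edge off px 0.20 normal [ 0.96 -0.29]
scene (75, -38) (75, 38) edge off px 0.00 normal [-0.2   0.98]
scene (75, 38) (-75, 38) edge off px 0.20 normal [0.97 0.25]
scene (-75, 38) (-75, -38) edge off px 0.30 normal [ 0.19 -0.98]
scene (-75, -38) (75, -38) edge off px 0.10 normal [-0.96 -0.28]
top [305.33381511 163.0906431 ] da [-0.08939486 -0.30225972] db [-0.30598938  0.08941076] dz [-0.01018983 -0.05571897]
scene [310.10707586 231.02802617] da [-0.06600069  0.23671489] db [0.26925835 0.05490939] dz [-0.00536145 -0.13515964]
```

```bash
python3 - <<'E'
from h import *
T=np.load('top_avg.npy').astype(np.uint8);C=np.load('scene_avg.npy').astype(np.uint8)
def up(I,box,s): 
    u0,v0,u1,v1=box;c=cv2.resize(I[v0:v1,u0:u1],None,fx=s,fy=s,interpolation=cv2.INTER_CUBIC)
    for k in range(0,u1-u0,5): cv2.putText(c,str(u0+k),(k*s,10),0,.35,(255,0,0))
    for k in range(0,v1-v0,5): cv2.putText(c,str(v0+k),(0,k*s+s//2),0,.35,(255,0,0))
    return c
c=np.zeros((600,800,3),np.uint8)
a=up(T,(215,222,246,262),15);c[:600,:a.shape[1]]=a
b=up(T,(342,175,365,200),14);c[:b.shape[0],470:470+b.shape[1]]=b
d=up(C,(278,175,298,195),12);c[355:595,470:470+d.shape[1]]=d
cv2.imwrite('pics/cr2.png',c[:,:,::-1])
e=up(C,(382,200,414,226),20);cv2.imwrite('pics/cr3.png',e[:,:,::-1])
E
```

```text
(no output)
```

View pics/cr2.png

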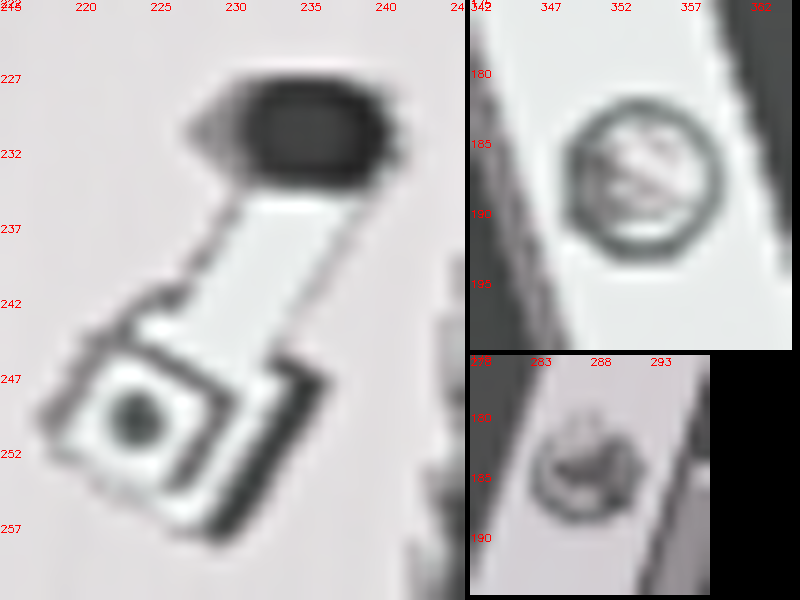

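View pics/cr3.png

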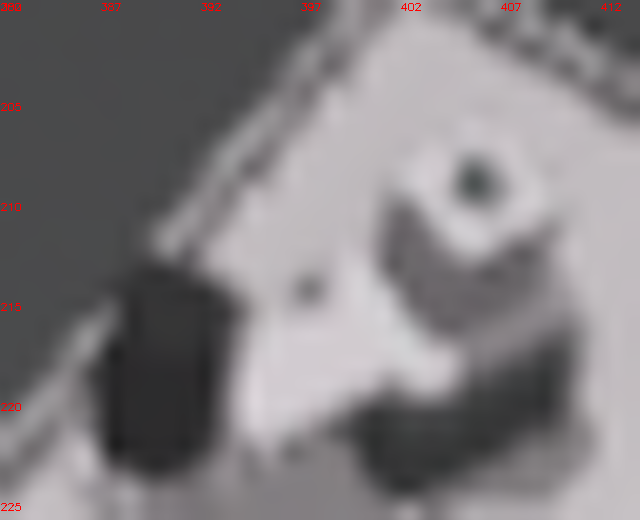

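```bash
python3 - <<'E'
from h import *
h1=toz('top',[223.6,249.5],.079)[0]*1000;h2=toz('scene',[405.4,208.65],.079)[0]*1000
k1=toz('top',[235.55,230.39],.070)[0]*1000;k2=toz('scene',[389.5,218.06],.070)[0]*1000
print(h1,h2,k1,k2)
for h,k in((h1,k1),(h2,k2)):
    d=(k-h)[:2];print(np.hypot(*d),np.degrees(np.arctan2(d[1],d[0])))
# arm side edges from top: at z=43 (arm top z 3+40)
a=toz('top',np.array([[222.8+8*0,0]])*0+[[227.4,241.0]],.043)
T=np.load('top_avg.npy').astype(np.uint8);C=np.load('scene_avg.npy').astype(np.uint8)
# block top face: bright quad
for n,I,box in(('top',T,(215,240,235,260)),('scene',C,(400,203,412,214))):
    pass
# block hull edges in top: visible block corners by eye
pts=np.array([[122,343],[230,402],[170,485],[50,440]])/15+[215-.5,222-.5]
P=toz('top',pts,.079)*1000;print(P[:,:2].round(1)); 
for i in range(4):
    d=P[(i+1)%4]-P[i];print(np.hypot(*d[:2]).round(1),np.degrees(np.arctan2(d[1],d[0])).round(1))
# arm edges by eye in top
e=np.array([[[185,298],[240,190]],[[275,350],[370,190]]])/15+[215-.5,222-.5]
for q in e:
    P=toz('top',q,.043)*1000;d=P[1]-P[0];print('arm',np.degrees(np.arctan2(d[1],d[0])).round(1))
# hub shadow edge right side
q=np.array([[235,540],[325,385]])/15+[214.5,221.5];P=toz('top',q,.01);d=P[1]-P[0];print('hub',np.degrees(np.arctan2(d[1],d[0])))
E
```

```text
[411.70650708 294.65515441  79.        ] [409.24879541 294.19117196  79.        ] [471.84078856 259.39854214  70.        ] [470.70808446 257.91303884  70.        ]
69.70767904415621 -30.383013057967148
71.36768984126934 -30.5524649760045
[[427.8 297.9]
 [415.4 275.1]
 [398.1 287.4]
 [407.6 312.8]]
26.0 -118.5
21.2 144.4
27.0 69.5
25.1 -36.3
arm -26.5
arm -30.4
hub -29.837143045194928
```

```bash
python3 - <<'E'
from h import *
T=np.load('top_avg.npy').mean(2);C=np.load('scene_avg.npy').mean(2)
def up(I,box,s,lo,hi): 
    u0,v0,u1,v1=box;c=np.clip((I[v0:v1,u0:u1]-lo)/(hi-lo)*255,0,255).astype(np.uint8);return cv2.resize(c,None,fx=s,fy=s,interpolation=cv2.INTER_CUBIC)
c=np.zeros((400,800),np.uint8)
c[:400,:400]=up(T,(346,180,362,196),25,90,240)
c[:400,400:]=up(C,(279,174,295,190),25,70,210)
cv2.imwrite('pics/shaft.png',c)
s=np.array([592.9,-108.9])
for z in(.185,.19,.206,.214): print(z,proj('top',[*s/1000,z]),proj('scene',[*s/1000,z]))
E
```

```text
0.185 [[353.84271654 187.66326947]] [[287.19557723 184.73538582]]
0.19 [[353.97087828 187.45780514]] [[287.11474138 183.95437601]]
0.206 [[354.38756091 186.78979441]] [[286.85347702 181.43012423]]
0.214 [[354.59973714 186.44964105]] [[286.7213445  180.15350256]]
```

View pics/shaft.png

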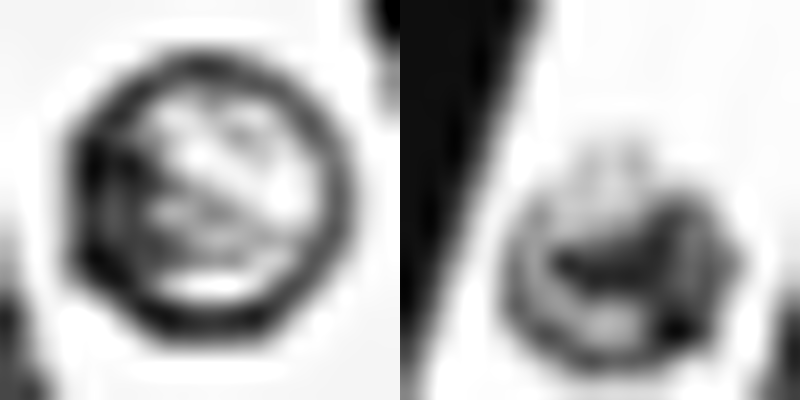

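Emit:
jog_arm --increments '[[[3.2,2.4,-0.8,-5,1],[6.4,4.8,-1.6,-10,1],[9.6,7.2,-2.4,-15,1],[12.8,9.6,-3.2,-20,1],[16,12,-4,-25,1]]]' --newtons 40

```text
clock: 0.92
tcp_pos: [0.3332, -0.4796, 0.1911]
eef_rot: [[0.987, -0.162, 0.0], [-0.162, -0.987, -0.0], [0.0, 0.0, -1.0]]
ft_force: [0.7, -0.3, 0.3]
width: 0.0852
```

Emit:
jog_arm --increments '[[[3.3,2.4,-1.5,-5,0.6],[6.6,4.8,-3,-10,0.6],[9.9,7.2,-5,-12.5,0.6],[13.2,9.7,-7,-12.5,0.6],[16.4,12.1,-8,-12.5,0.6]]]'

```text
clock: 1.33
tcp_pos: [0.4884, -0.3648, 0.113]
eef_rot: [[0.93, -0.367, -0.001], [-0.367, -0.93, 0.001], [-0.001, -0.0, -1.0]]
ft_force: [0.6, -1.2, 0.6]
width: 0.0515
```

```bash
cat > snap.py <<'E'
from h import *
import sys
tag=sys.argv[1]
for a in sys.argv[2:]:
    n,u0,v0,u1,v1,s=a.split(',');u0,v0,u1,v1,s=map(int,(u0,v0,u1,v1,s))
    f=env.grab_frame(n);np.save(f'{tag}_{n}.npy',f)
    cv2.imwrite(f'pics/{tag}_{n}.png',cv2.resize(f[v0:v1,u0:u1],None,fx=s,fy=s,interpolation=cv2.INTER_CUBIC)[:,:,::-1])
o=env.observe();print(o['clock'],o['tcp_pos'].round(4),o['ft_force'].round(2),np.round(o['width'],4),o['qpos'].round(1))
E
python3 snap.py a top,395,170,475,270,6 scene,190,110,300,200,6
```

```text
1.4333 [ 0.4905 -0.3623  0.1124] [-0.86 -0.02  0.33] 0.0513 [-42.7  34.8  98.    0.   47.3  68.6]
```

View pics/a_scene.png

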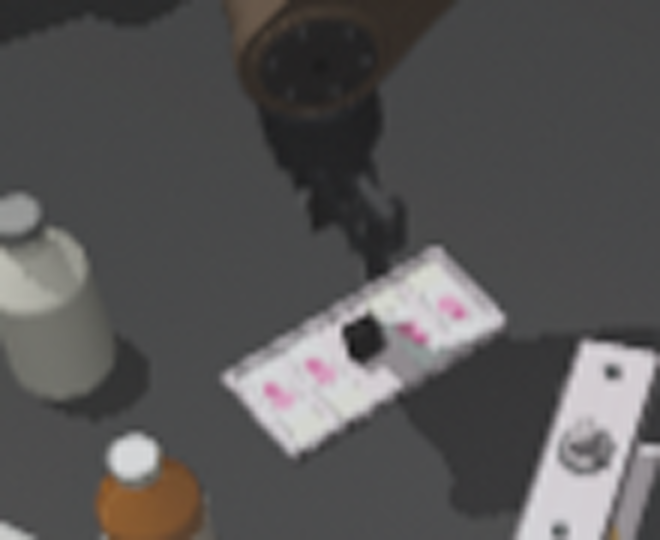

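Emit:
jog_arm --increments '[[[0.6,0.3,-2.5,0,0.6],[0.6,0.3,-5,0,0.6],[0.6,0.3,-7.5,0,0.6],[0.6,0.3,-9,0,0.6],[0.6,0.3,-9.6,0,0.6]]]'

```text
clock: 1.85
tcp_pos: [0.4925, -0.363, 0.0164]
eef_rot: [[0.93, -0.367, -0.002], [-0.367, -0.93, 0.002], [-0.003, -0.001, -1.0]]
ft_force: [-0.9, -0.1, 0.2]
width: 0.0513
```

Emit:
jog_arm --increments '[[[0,0,0,0,0.3],[0,0,0,0,0],[0,0,0,0,0],[0,0,0,0,0],[0,0,0,0,0]]]' --newtons 50

```text
clock: 2.27
tcp_pos: [0.494, -0.3638, 0.0199]
eef_rot: [[0.93, -0.367, 0.002], [-0.367, -0.93, -0.002], [0.002, 0.001, -1.0]]
ft_force: [-1.2, -0.7, 6.6]
width: 0.0148
```

Emit:
jog_arm --increments '[[[0,0,0.3,0,0],[0,0,0.8,0,0],[0,0,2,0,0],[0,0,2,0,0],[0,0,2,0,0]]]'

```text
clock: 2.68
tcp_pos: [0.4939, -0.3635, 0.0395]
eef_rot: [[0.93, -0.367, 0.001], [-0.367, -0.93, -0.001], [0.002, 0.001, -1.0]]
ft_force: [0.0, 0.6, -1.6]
width: 0.0153
```

```bash
python3 snap.py b top,395,170,475,270,6 scene,190,110,300,200,6
```

```text
2.7833 [ 0.4935 -0.3632  0.0386] [-0.49 -0.14 -2.82] 0.0148 [-42.5  40.9 100.1  -0.   39.   69. ]
```

View pics/b_scene.png

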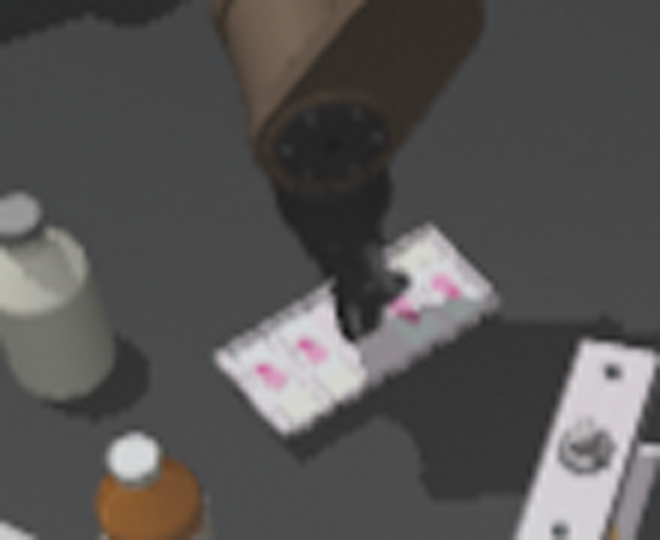

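View pics/b_top.png

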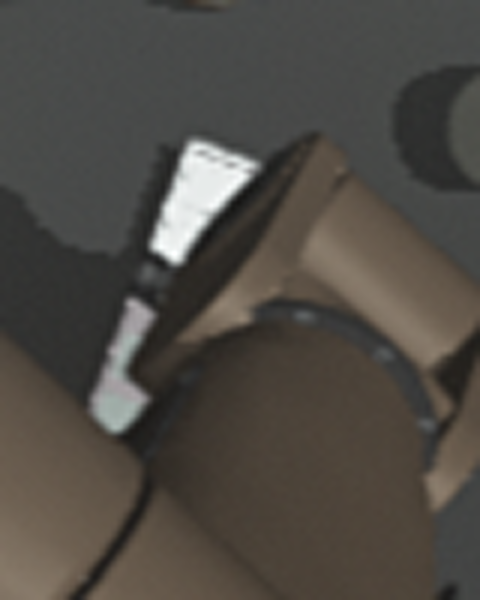

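```bash
python3 - <<'E'
from h import *
C=np.load('b_scene.npy')
c0=blobs(cv2.imread('pics/scene0.png')[:,:,::-1],(220,145,280,190),lambda c:c.min(2)>115)
print(rect('scene',c0[0],.011))
for t in(85,100,115):
    c=blobs(C,(222,143,276,186),lambda c:c.min(2)>t,10)
    pts=np.vstack(c[:3]);print(t,len(c),rect('scene',pts,.0297),rect('scene',pts,.0327)[0])
E
```

```text
(array([ 496.82324219, -358.49682617]), (186.4558868408203, 93.47843933105469), -21.877365112304688)
85 1 (array([ 494.89932251, -363.49468994]), (190.27511596679688, 98.19032287597656), -21.467056274414062) [ 496.59588623 -361.90890503]
100 1 (array([ 494.90319824, -363.42712402]), (187.8107147216797, 95.32274627685547), -21.460227966308594) [ 496.59973145 -361.84143066]
115 1 (array([ 494.87637329, -363.46380615]), (186.1324005126953, 92.6805419921875), -21.44671630859375) [ 496.57287598 -361.87805176]
```

Emit:
jog_arm --increments '[[[0,0,3,0,0],[0,0,7,0,0],[0,1,11,5,0],[0.5,3,15,10,0],[1,6,19,16,0]]]'

```text
clock: 3.2
tcp_pos: [0.5022, -0.3106, 0.2209]
eef_rot: [[0.996, -0.094, 0.001], [-0.094, -0.996, -0.001], [0.001, 0.001, -1.0]]
ft_force: [1.5, -0.3, -2.5]
width: 0.0144
```

Emit:
jog_arm --increments '[[[1,3,2,5,0],[2,6,3.2,10,0],[2.5,9,3.2,15,0],[3,12,3.2,20,0],[3.5,15,3.2,21.7,0]]]'

```text
clock: 3.62
tcp_pos: [0.5372, -0.1587, 0.2509]
eef_rot: [[0.959, 0.283, -0.0], [0.283, -0.959, 0.0], [-0.0, -0.0, -1.0]]
ft_force: [1.4, -0.7, -2.9]
width: 0.0147
```

Emit:
jog_arm --increments '[[[0.5,3,0,0,0],[1,6,0,0,0],[1.5,9,0,0,0],[2,12.5,0,0,0],[2.2,16,0,0,0]]]'

```text
clock: 4.03
tcp_pos: [0.5594, 0.0013, 0.2505]
eef_rot: [[0.961, 0.278, -0.001], [0.278, -0.961, -0.0], [-0.001, -0.0, -1.0]]
ft_force: [0.5, -0.0, -2.6]
width: 0.0148
```

Emit:
jog_arm --increments '[[[0,0,-2,0,0],[0,0,-5,0,0],[0,0,-8,0,0],[0,0,-11,0,0],[0,0,-13,0,0]]]'

```text
clock: 4.45
tcp_pos: [0.5582, 0.0, 0.1182]
eef_rot: [[0.96, 0.279, -0.003], [0.279, -0.96, 0.0], [-0.003, -0.001, -1.0]]
ft_force: [-0.3, 0.7, -2.7]
width: 0.0145
```

```bash
python3 snap.py c top,275,145,380,245,6 scene,250,140,365,255,5; python3 -c "
from h import *
R=env.observe()['eef_rot'];print(np.degrees(np.arctan2(R[1,1],R[0,1])))"
```

```text
4.55 [ 0.5577 -0.      0.1178] [ 0.94  0.12 -1.77] 0.0147 [ -6.8  31.  105.2  -0.   44.1  67. ]
-73.82803990163035
```

View pics/c_scene.png

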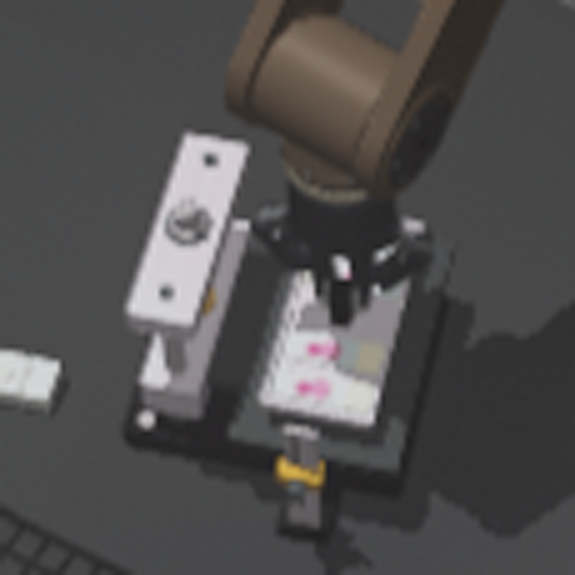

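View pics/c_top.png

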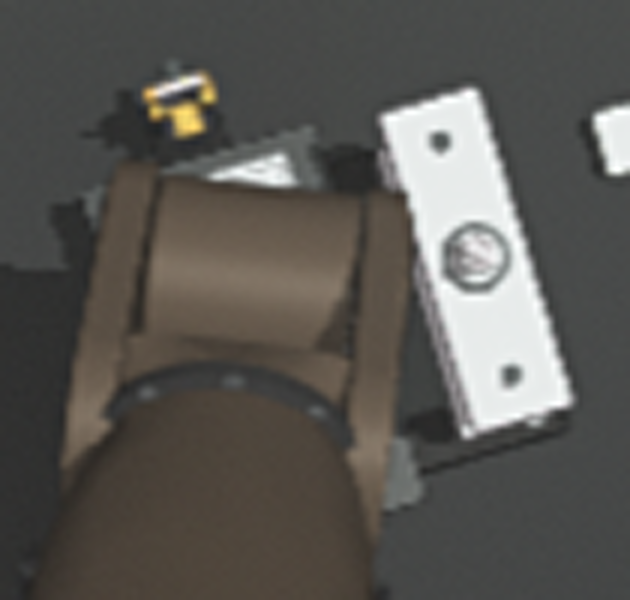

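Emit:
jog_arm --increments '[[[0.1,0.1,-0.7,0,0],[0.16,0.1,-1.4,0,0],[0.16,0.1,-1.8,0,0],[0.16,0.1,-2,0,0],[0.16,0.1,-2,0,0]]]'

```text
clock: 4.97
tcp_pos: [0.561, 0.0008, 0.1011]
eef_rot: [[0.96, 0.279, 0.0], [0.279, -0.96, -0.0], [0.0, 0.0, -1.0]]
ft_force: [1.1, -0.1, -2.2]
width: 0.0149
```

```bash
python3 snap.py d scene,250,140,365,255,5; python3 - <<'E'
from h import *
C=np.load('d_scene.npy')
for t in(120,130,140):
  c=blobs(C,(296,188,336,228),lambda c:c.min(2)>t,10)
  for k in c[:3]:
    print(t,rect('scene',k,.078+.011))
E
```

```text
5.0167 [0.5611 0.0008 0.1013] [-0.19  0.11 -2.54] 0.0151 [ -6.7  32.5 105.7  -0.   41.8  67.2]
120 (array([593.42578125,   8.67448044]), (135.9539794921875, 88.06683349609375), 16.795963287353516)
120 (array([549.04730225, -98.74227905]), (39.264068603515625, 10.134095191955566), 30.909032821655273)
120 (array([526.76196289, -19.76992607]), (20.36488914489746, 11.328767776489258), 37.51213836669922)
130 (array([594.54382324,   8.96012878]), (132.84999084472656, 87.2241439819336), 17.05339813232422)
130 (array([548.18585205, -99.53926086]), (36.967071533203125, 9.65151309967041), 30.909032821655273)
140 (array([594.86071777,   9.53380966]), (127.31060791015625, 86.11154174804688), 16.590532302856445)
```

View pics/d_scene.png

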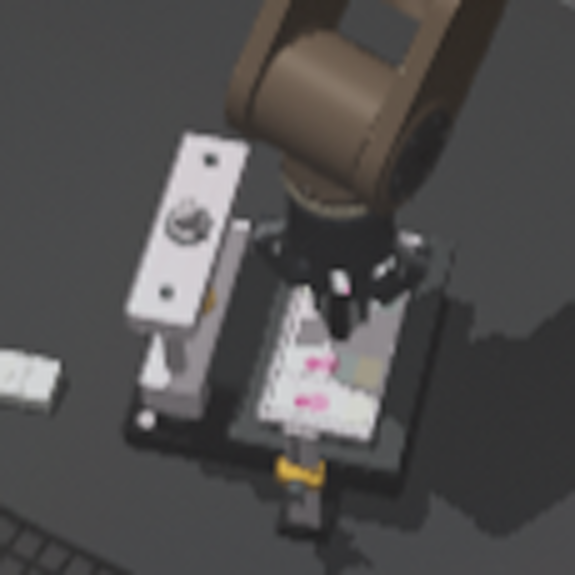

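Emit:
jog_arm --increments '[[[-0.18,0,-0.2,0,0],[-0.18,0,-0.4,0,0],[-0.18,0,-0.4,0,0]]]'

```text
clock: 5.27
tcp_pos: [0.559, 0.0008, 0.0969]
eef_rot: [[0.96, 0.279, -0.0], [0.279, -0.96, -0.0], [-0.0, 0.0, -1.0]]
ft_force: [0.3, -0.1, -2.0]
width: 0.015
```

Emit:
jog_arm --increments '[[[0.02,0.01,-0.1,0,0],[0.02,0.01,-0.2,0,0],[0.02,0.01,-0.2,0,0]]]'

```text
clock: 5.52
tcp_pos: [0.5595, 0.0009, 0.095]
eef_rot: [[0.96, 0.279, 0.0], [0.279, -0.96, -0.0], [0.0, 0.0, -1.0]]
ft_force: [0.3, -0.5, -2.5]
width: 0.0149
```

Emit:
jog_arm --increments '[[[0,0,-0.05,0,0],[0,0,-0.1,0,0],[0,0,-0.1,0,0]]]'

```text
clock: 5.77
tcp_pos: [0.5595, 0.0009, 0.0949]
eef_rot: [[0.96, 0.279, 0.001], [0.279, -0.96, -0.0], [0.001, 0.0, -1.0]]
ft_force: [-3.7, -0.4, 9.0]
width: 0.015
```

```bash
python3 snap.py e scene,250,140,365,255,5; cat > chk.py <<'E'
from an import *
import sys
def carr(tag,n,z,segs):
    I=np.load(f'{tag}_{n}.npy').astype(float)
    for A,B in segs:
        o,nn=near(I,n,0,0,W(*A,z),W(*B,z),2.5);P=proj(n,[W(*A,z)])[0]
        print(n,A,B,'off %.2f'%o,nn.round(2))
if __name__=='__main__':
    carr('e','scene',86,[((90,-42),(90,42)),((90,-42),(20,-42)),((90,42),(40,42))])
E
python3 chk.py
```

```text
5.8167 [0.5595 0.0009 0.0948] [-3.87 -0.1   8.53] 0.0144 [ -6.7  32.9 106.2  -0.   40.8  67.2]
scene (90, -42) (90, 42) off 0.35 [-0.2   0.98]
scene (90, -42) (20, -42) off -0.20 [0.96 0.28]
scene (90, 42) (40, 42) off 0.15 [0.97 0.25]
```

View pics/e_scene.png

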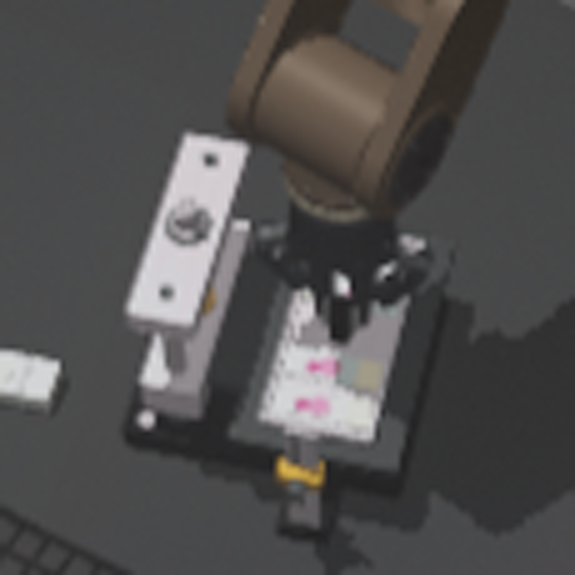

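Emit:
jog_arm --increments '[[[0,0,0,0,0.3],[0,0,0,0,0.5],[0,0,0,0,0.6],[0,0,1,0,0.6],[0,0,4,0,0.6]]]'

```text
clock: 6.23
tcp_pos: [0.5579, 0.001, 0.1317]
eef_rot: [[0.96, 0.278, -0.006], [0.278, -0.96, 0.001], [-0.006, -0.002, -1.0]]
ft_force: [-0.6, 0.2, 0.3]
width: 0.0512
```

Emit:
jog_arm --increments '[[[0,0,4,7,0.6],[-1,3,8,14,0.6],[-2,7,11,21,0.6],[-3,11,11,28,0.6],[-4,15,11,35,0.6]]]'

```text
clock: 6.65
tcp_pos: [0.523, 0.1379, 0.2465]
eef_rot: [[0.624, 0.782, 0.005], [0.782, -0.624, 0.001], [0.003, 0.003, -1.0]]
ft_force: [1.3, -0.7, -0.6]
width: 0.0513
```

```bash
python3 snap.py f scene,250,140,365,255,5 top,275,145,380,245,6; python3 - <<'E'
from h import *
for n,b,t in(('scene',(296,182,342,232),140),('top',(290,165,342,235),150)):
  c=blobs(np.load(f'f_{n}.npy'),b,lambda c:c.max(2)>t,10)
  for k in c[:1]: print(n,rect(n,k,.086))
E
```

```text
6.75 [0.5214 0.1412 0.245 ] [0.29 0.01 0.17] 0.0511 [  8.1  20.3 100.3   0.   59.2  46.4]
scene (array([562.93255615,   1.82275391]), (190.726806640625, 86.99266052246094), 16.15192222595215)
top (array([560.58605957,   0.60640717]), (182.80091857910156, 87.29666137695312), 16.165918350219727)
```

View pics/f_scene.png

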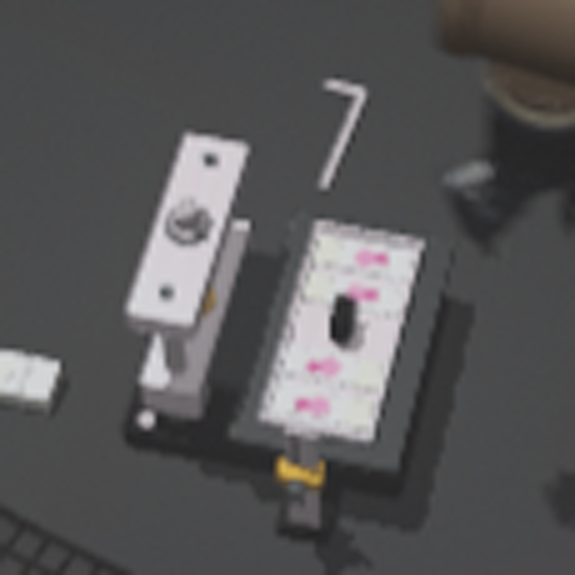

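View pics/f_top.png

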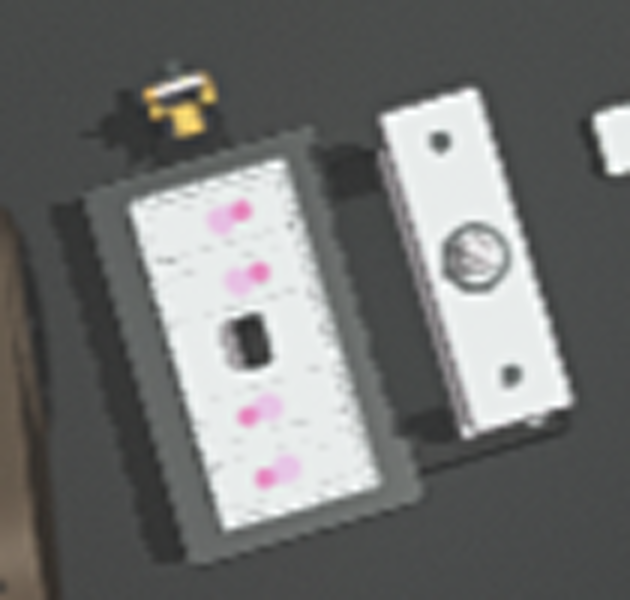

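Emit:
jog_arm --increments '[[[-1.4,1.9,-1,7,0.7],[-2.8,3.8,-2,14,0.7],[-4.2,5.7,-3,21,0.7],[-5.6,7.6,-4,28,0.7],[-7,9.5,-5,35,0.7]]]'

```text
clock: 7.17
tcp_pos: [0.4523, 0.2322, 0.1932]
eef_rot: [[0.062, 0.998, 0.0], [0.998, -0.062, -0.0], [0.0, 0.0, -1.0]]
ft_force: [0.3, -0.0, 0.3]
width: 0.0598
```

Emit:
jog_arm --increments '[[[-1,1.5,-1,7,0.7],[-2,3,-2,14,0.7],[-3,4.5,-3,21,0.7],[-4,5.8,-4,28,0.7],[-4,5.8,-5,35,0.7]]]'

```text
clock: 7.58
tcp_pos: [0.4118, 0.2911, 0.1431]
eef_rot: [[-0.523, 0.852, -0.0], [0.852, 0.523, 0.0], [0.0, 0.0, -1.0]]
ft_force: [0.1, 0.1, 0.2]
width: 0.06
```

Emit:
jog_arm --increments '[[[0,0,0,7,0.7],[0,0,0,14,0.7],[0,0,0,21,0.7],[0,0,0,28,0.7],[0,0,0,28,0.7]]]'

```text
clock: 8.0
tcp_pos: [0.4132, 0.2896, 0.1435]
eef_rot: [[-0.861, 0.509, 0.0], [0.509, 0.861, 0.0], [-0.0, 0.0, -1.0]]
ft_force: [-0.6, -0.1, -0.2]
width: 0.0598
```

```bash
cat > st.py <<'E'
from h import *
o=env.observe();R=o['eef_rot'];print(round(o['clock'],2),(o['tcp_pos']*1000).round(1),'yaw_y %.2f'%np.degrees(np.arctan2(R[1,1],R[0,1])),o['ft_force'].round(2),'w %.4f'%o['width'],o['qpos'].round(1))
E
python3 st.py
```

```text
8.0 [413.2 289.6 143.5] yaw_y 59.43 [-0.55 -0.14 -0.19] w 0.0598 [ 27.5  25.2 111.5  -0.   43.2 -31.9]
```

Emit:
jog_arm --increments '[[[-0.2,0.5,-1.5,0.3,0.7],[-0.2,0.5,-3,0.3,0.7],[-0.2,0.5,-4.5,0.3,0.7],[-0.2,0.5,-5,0.3,0.7],[-0.2,0.5,-5,0.3,0.7]]]'

```text
clock: 8.42
tcp_pos: [0.4107, 0.2945, 0.0924]
eef_rot: [[-0.86, 0.511, -0.002], [0.511, 0.86, -0.001], [0.001, -0.002, -1.0]]
ft_force: [0.1, 0.0, 0.5]
width: 0.0595
```

```bash
python3 snap.py g scene,360,160,450,260,6;python3 st.py
```

```text
8.4667 [0.411  0.2947 0.0932] [ 0.22 -0.12  0.33] 0.0598 [ 28.2  30.  113.7   0.   36.3 -31.2]
8.47 [411.  294.7  93.2] yaw_y 59.32 [ 0.22 -0.12  0.33] w 0.0598 [ 28.2  30.  113.7   0.   36.3 -31.2]
```

View pics/g_scene.png

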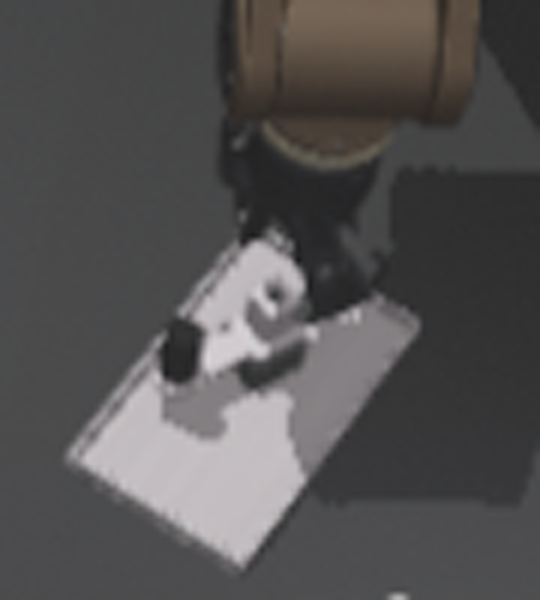

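Emit:
jog_arm --increments '[[[0,0,-1.5,0.4,0.7],[0,0,-3,0.4,0.7],[0,0,-4.2,0.4,0.7],[0,0,-4.6,0.4,0.7],[0,0,-4.6,0.4,0.7]]]'

```text
clock: 8.88
tcp_pos: [0.411, 0.2948, 0.0472]
eef_rot: [[-0.864, 0.503, -0.0], [0.503, 0.864, -0.0], [0.0, -0.0, -1.0]]
ft_force: [-0.1, 0.4, 0.0]
width: 0.0598
```

```bash
python3 st.py
```

```text
8.88 [411.  294.8  47.2] yaw_y 59.81 [-0.13  0.37  0.02] w 0.0598 [ 28.2  34.6 115.4   0.   30.1 -31.6]
```

Emit:
jog_arm --increments '[[[0,0,-0.1,0,0.4],[0,0,-0.1,0,0.2],[0,0,-0.1,0,0],[0,0,-0.1,0,0],[0,0,-0.1,0,0]]]' --newtons 90

```text
clock: 9.3
tcp_pos: [0.4112, 0.2951, 0.0472]
eef_rot: [[-0.865, 0.502, 0.001], [0.502, 0.865, 0.001], [-0.001, 0.001, -1.0]]
ft_force: [-0.7, 0.2, 6.8]
width: 0.0231
```

```bash
python3 st.py
```

```text
9.3 [411.2 295.1  47.2] yaw_y 59.87 [-0.74  0.18  6.78] w 0.0231 [ 28.2  34.6 115.4   0.   29.9 -31.7]
```

Emit:
jog_arm --increments '[[[0,0,2,0,0],[0,0,5,0,0],[0,0,9,0,0],[1,-2,13,0,0],[2,-5,17,0,0]]]'

```text
clock: 9.72
tcp_pos: [0.428, 0.253, 0.208]
eef_rot: [[-0.866, 0.5, 0.001], [0.5, 0.866, 0.001], [-0.001, 0.001, -1.0]]
ft_force: [1.4, 0.0, -4.4]
width: 0.0228
```

```bash
python3 st.py; python3 snap.py h scene,280,130,450,260,4
```

```text
9.72 [428. 253. 208.] yaw_y 59.99 [ 1.36  0.04 -4.42] w 0.0228 [ 23.   19.4 108.6   0.   51.9 -37. ]
9.7667 [0.4308 0.2503 0.2134] [ 5.49 -2.28  2.74] 0.0231 [ 2.260e+01  1.900e+01  1.083e+02 -1.000e-01  5.230e+01 -3.730e+01]
```

View pics/h_scene.png

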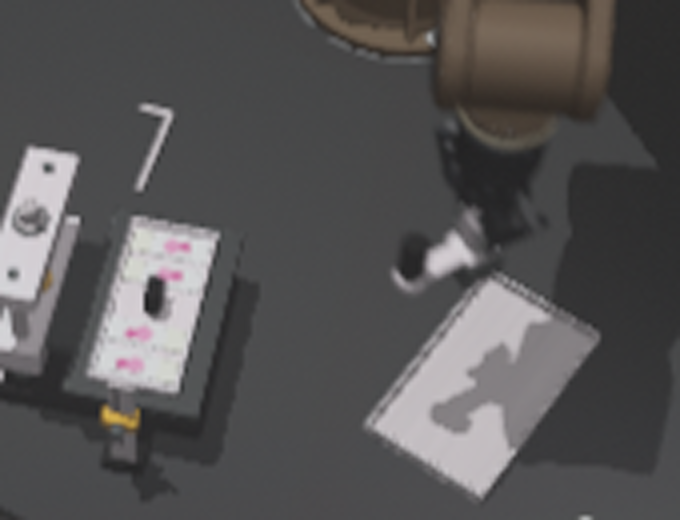

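Emit:
jog_arm --increments '[[[1.5,-3.2,2.5,0,0],[3,-6.4,5,0,0],[4.5,-9.6,7,0,0],[6,-12.8,8,0,0],[7.5,-16,8,0,0]]]'

```text
clock: 10.18
tcp_pos: [0.504, 0.091, 0.2884]
eef_rot: [[-0.865, 0.502, 0.004], [0.502, 0.865, 0.0], [-0.004, 0.002, -1.0]]
ft_force: [0.1, 0.2, -3.9]
width: 0.0228
```

Emit:
jog_arm --increments '[[[1.5,-3.4,0,0,0],[3,-6.8,0,0,0],[4.5,-10.2,0,0,0],[6,-13.6,0,0,0],[7.3,-17,0,0,0]]]'

```text
clock: 10.6
tcp_pos: [0.5763, -0.0791, 0.2855]
eef_rot: [[-0.865, 0.502, -0.0], [0.502, 0.865, 0.0], [0.0, 0.0, -1.0]]
ft_force: [1.2, 1.0, -3.7]
width: 0.023
```

```bash
python3 st.py
```

```text
10.6 [576.3 -79.1 285.5] yaw_y 59.85 [ 1.19  1.02 -3.69] w 0.0230 [-14.3  21.7  91.4   0.   66.9 -74.2]
```

Emit:
jog_arm --increments '[[[0.8,-1.5,0,0,0],[1.6,-3,0,0,0],[1.66,-3,-0.8,0,0],[1.66,-3,-1.5,0,0],[1.66,-3,-1.5,0,0]]]'

```text
clock: 11.02
tcp_pos: [0.5917, -0.1064, 0.2686]
eef_rot: [[-0.865, 0.502, -0.003], [0.502, 0.865, 0.001], [0.004, -0.001, -1.0]]
ft_force: [-0.2, 0.2, -4.6]
width: 0.0228
```

```bash
python3 snap.py i scene,250,130,340,220,6 top,320,140,400,220,6; python3 st.py
```

```text
11.1167 [ 0.5923 -0.1063  0.2702] [-0.41 -0.21 -3.73] 0.0228 [-16.5  24.2  89.8   0.   66.1 -76.4]
11.12 [ 592.3 -106.3  270.2] yaw_y 59.93 [-0.41 -0.21 -3.73] w 0.0228 [-16.5  24.2  89.8   0.   66.1 -76.4]
```

View pics/i_scene.png

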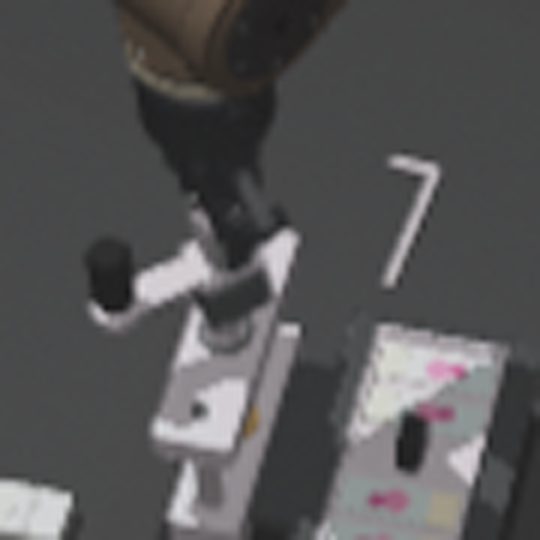

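View pics/i_top.png

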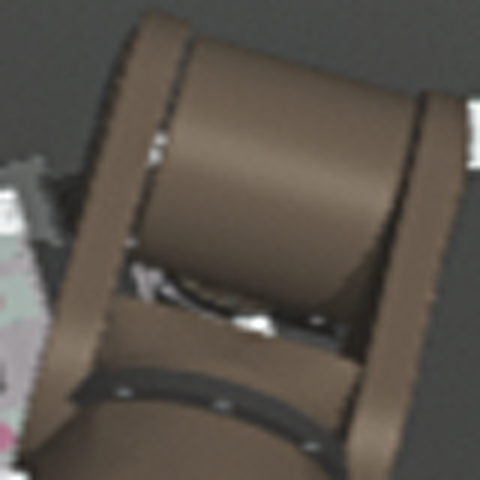

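Emit:
jog_arm --increments '[[[0.06,-0.27,0,0,0],[0.06,-0.27,-0.4,0,0],[0.06,-0.27,-0.9,0,0],[0.06,-0.27,-1,0,0]]]'

```text
clock: 11.45
tcp_pos: [0.5931, -0.1097, 0.2597]
eef_rot: [[-0.865, 0.502, -0.001], [0.502, 0.865, 0.0], [0.001, -0.0, -1.0]]
ft_force: [-0.4, -0.4, -3.6]
width: 0.023
```

```bash
python3 st.py
```

```text
11.45 [ 593.1 -109.7  259.7] yaw_y 59.89 [-0.37 -0.38 -3.64] w 0.0230 [-16.8  24.8  90.4   0.   64.8 -76.6]
```

Emit:
jog_arm --increments '[[[0,0.04,-0.3,0,0],[0,0.04,-0.6,0,0],[0,0.04,-0.8,0,0]]]'

```text
clock: 11.7
tcp_pos: [0.5935, -0.1094, 0.2524]
eef_rot: [[-0.865, 0.502, 0.0], [0.502, 0.865, 0.0], [-0.0, 0.001, -1.0]]
ft_force: [0.7, 2.9, 2.0]
width: 0.0229
```

```bash
python3 st.py
```

```text
11.7 [ 593.5 -109.4  252.4] yaw_y 59.87 [0.67 2.91 2.01] w 0.0229 [-16.7  25.2  91.    0.   63.8 -76.6]
```

Emit:
jog_arm --increments '[[[0,0.12,0,0,0],[0,0.12,-0.1,0,0],[0,0.12,-0.2,0,0]]]'

```text
clock: 11.95
tcp_pos: [0.5937, -0.1085, 0.2513]
eef_rot: [[-0.865, 0.502, 0.002], [0.502, 0.865, -0.0], [-0.002, 0.0, -1.0]]
ft_force: [-1.1, 0.7, 8.4]
width: 0.0226
```

```bash
python3 st.py; python3 -c "
from h import *
print(env.observe()['moment'])"
```

```text
11.95 [ 593.7 -108.5  251.3] yaw_y 59.88 [-1.1   0.67  8.43] w 0.0226 [-16.6  25.3  91.1   0.   63.6 -76.5]
[0.15110135 0.25619431 0.00403921]
```

Emit:
jog_arm --increments '[[[0,0,0,3,0],[0,0,0,6,0],[0,0,0,6,0]]]'

```text
clock: 12.2
tcp_pos: [0.5937, -0.1085, 0.2512]
eef_rot: [[-0.914, 0.407, 0.002], [0.407, 0.914, -0.0], [-0.002, 0.0, -1.0]]
ft_force: [0.3, 0.4, 3.7]
width: 0.0229
```

```bash
python3 st.py; python3 -c "
from h import *
print(env.observe()['moment'])"
```

```text
12.2 [ 593.7 -108.5  251.2] yaw_y 66.01 [0.28 0.36 3.74] w 0.0229 [-16.6  25.3  91.1   0.   63.6 -82.6]
[ 0.107153   -0.01774402  0.00486647]
```

Emit:
jog_arm --increments '[[[0,0,0,2,0],[0,0,-0.15,4,0],[0,0,-0.15,4,0]]]'

```text
clock: 12.45
tcp_pos: [0.5939, -0.1085, 0.2506]
eef_rot: [[-0.939, 0.344, 0.003], [0.344, 0.939, -0.001], [-0.003, 0.0, -1.0]]
ft_force: [-2.3, 1.4, 9.5]
width: 0.023
```

```bash
python3 st.py; python3 -c "
from h import *
print(env.observe()['moment'])"
```

```text
12.45 [ 593.9 -108.5  250.6] yaw_y 69.89 [-2.31  1.37  9.47] w 0.0230 [-16.6  25.3  91.2   0.   63.4 -86.5]
[ 0.20203051  0.30169884 -0.0072336 ]
```

Emit:
jog_arm --increments '[[[-0.1,0.06,0,0,0],[-0.1,0.06,-0.05,0,0],[-0.1,0.06,-0.1,0,0]]]'

```text
clock: 12.7
tcp_pos: [0.5936, -0.1084, 0.2504]
eef_rot: [[-0.938, 0.346, 0.005], [0.346, 0.938, -0.002], [-0.006, 0.0, -1.0]]
ft_force: [0.6, -0.5, 16.2]
width: 0.0232
```

```bash
python3 st.py; python3 -c "
from h import *
print(env.observe()['moment'])"
```

```text
12.7 [ 593.6 -108.4  250.4] yaw_y 69.76 [ 0.56 -0.51 16.2 ] w 0.0232 [-16.6  25.2  91.3  -0.   63.2 -86.4]
[-0.10664533  0.07237723  0.02642859]
```

Emit:
jog_arm --increments '[[[0,0,0.9,0,0],[0,0,0.9,7,0],[0,0,0.9,14,0],[0,0,0.9,21,0],[0,0,0.9,28,0]]]'

```text
clock: 13.12
tcp_pos: [0.5921, -0.1078, 0.2568]
eef_rot: [[-0.99, -0.141, -0.001], [-0.141, 0.99, 0.0], [0.001, 0.001, -1.0]]
ft_force: [-0.1, 0.3, -4.1]
width: 0.0226
```

Emit:
jog_arm --increments '[[[0,0,0,7,0],[0,0,0,8.8,0],[0,0,0,8.8,0]]]'

```text
clock: 13.37
tcp_pos: [0.5921, -0.1078, 0.2568]
eef_rot: [[-0.958, -0.287, -0.001], [-0.287, 0.958, 0.0], [0.001, 0.001, -1.0]]
ft_force: [-0.5, 0.0, -3.5]
width: 0.0228
```

```bash
python3 st.py; python3 snap.py j scene,250,130,340,220,6
```

```text
13.37 [ 592.1 -107.8  256.8] yaw_y 106.69 [-0.52  0.04 -3.5 ] w 0.0228 [ -16.6   24.9   90.8   -0.    64.4 -123.3]
13.4167 [ 0.5922 -0.1078  0.2568] [ 0.19  0.85 -4.11] 0.0232 [ -16.6   24.9   90.8    0.    64.4 -123.2]
```

View pics/j_scene.png

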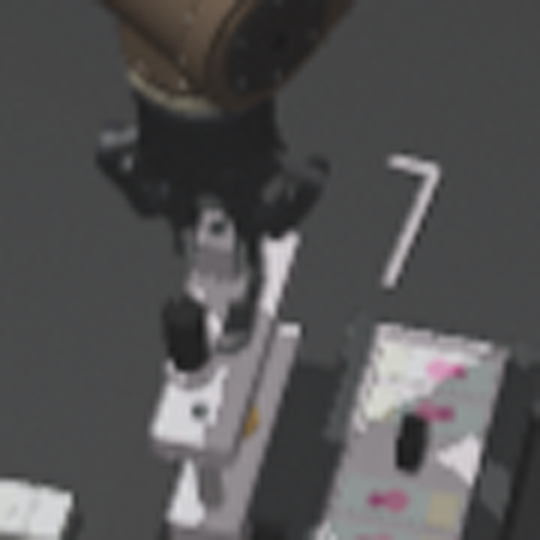

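Emit:
jog_arm --increments '[[[0.08,-0.08,-0.3,0,0],[0.08,-0.08,-0.6,0,0],[0.08,-0.08,-0.9,0,0],[0.08,-0.08,-1.1,0,0]]]'

```text
clock: 13.75
tcp_pos: [0.593, -0.1086, 0.2454]
eef_rot: [[-0.958, -0.286, -0.001], [-0.286, 0.958, 0.0], [0.001, 0.001, -1.0]]
ft_force: [-0.4, -0.1, -4.1]
width: 0.0229
```

```bash
python3 st.py
```

```text
13.75 [ 593.  -108.6  245.4] yaw_y 106.63 [-0.39 -0.15 -4.1 ] w 0.0229 [ -16.7   25.6   91.5    0.    63.  -123.3]
```

Emit:
jog_arm --increments '[[[0,0,-0.3,0,0],[0,0,-0.6,0,0],[0,0,-0.8,0,0],[0,0,-0.9,0,0]]]'

```text
clock: 14.08
tcp_pos: [0.5931, -0.1086, 0.2366]
eef_rot: [[-0.958, -0.287, -0.0], [-0.287, 0.958, 0.0], [0.0, 0.0, -1.0]]
ft_force: [-0.4, 1.2, -3.7]
width: 0.0228
```

```bash
python3 st.py
```

```text
14.08 [ 593.1 -108.6  236.6] yaw_y 106.67 [-0.42  1.2  -3.75] w 0.0228 [ -16.7   26.    92.1    0.    61.8 -123.3]
```

Emit:
jog_arm --increments '[[[0,0,-0.15,0,0],[0,0,-0.25,0,0],[0,0,-0.3,0,0]]]'

```text
clock: 14.33
tcp_pos: [0.5932, -0.1086, 0.2342]
eef_rot: [[-0.958, -0.287, 0.0], [-0.287, 0.958, 0.0], [-0.0, -0.0, -1.0]]
ft_force: [-1.1, 0.9, 0.7]
width: 0.0226
```

```bash
python3 st.py
```

```text
14.33 [ 593.2 -108.6  234.2] yaw_y 106.67 [-1.14  0.86  0.75] w 0.0226 [ -16.7   26.2   92.3    0.    61.5 -123.3]
```

Emit:
jog_arm --increments '[[[0,0,0,0,0.25],[0,0,0,0,0.5],[0,0,0.3,0,0.5],[0,0,3,0,0.5],[0,0,6,0,0.5]]]'

```text
clock: 14.75
tcp_pos: [0.5928, -0.1086, 0.2939]
eef_rot: [[-0.958, -0.287, -0.003], [-0.287, 0.958, 0.001], [0.002, 0.002, -1.0]]
ft_force: [1.6, -0.6, 0.8]
width: 0.0425
```

```bash
python3 st.py; python3 snap.py k scene,250,130,340,220,6
```

```text
14.75 [ 592.8 -108.6  293.9] yaw_y 106.67 [ 1.63 -0.55  0.81] w 0.0425 [ -16.7   23.2   87.7    0.    69.3 -123.3]
14.8 [ 0.5947 -0.109   0.3013] [ 0.19 -0.38  5.36] 0.0427 [ -16.6   22.8   87.2    0.    69.6 -123.3]
```

View pics/k_scene.png

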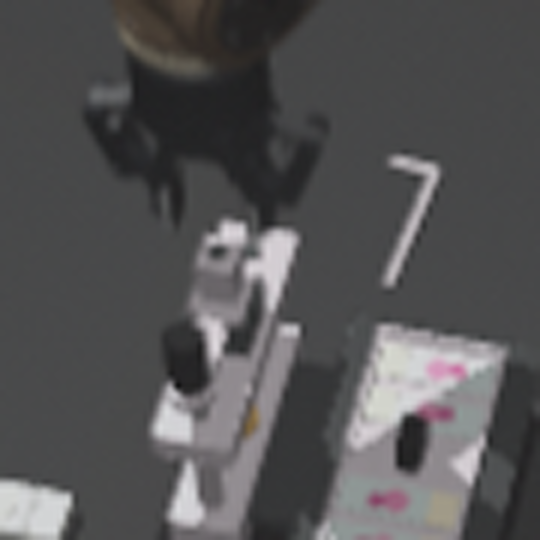

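Emit:
jog_arm --increments '[[[2.2,0.7,0,0,0.6],[4.4,1.3,0,0,0.6],[6.7,2,0,0,0.6],[6.7,2,0,0,0.6],[6.7,2,0,0,0.6]]]'

```text
clock: 15.22
tcp_pos: [0.6607, -0.0883, 0.2939]
eef_rot: [[-0.958, -0.288, 0.0], [-0.288, 0.958, 0.0], [-0.0, -0.0, -1.0]]
ft_force: [-0.2, 0.5, -0.1]
width: 0.051
```

```bash
python3 st.py
```

```text
15.22 [660.7 -88.3 293.9] yaw_y 106.72 [-0.22  0.48 -0.1 ] w 0.0510 [ -13.3   28.8   78.2    0.    72.9 -120. ]
```

Emit:
jog_arm --increments '[[[0,0,-2,0,0.6],[0,0,-4,0,0.6],[0,0,-5.2,0,0.6],[0,0,-5.4,0,0.6],[0,0,-5.4,0,0.6]]]'

```text
clock: 15.63
tcp_pos: [0.6598, -0.0889, 0.24]
eef_rot: [[-0.958, -0.287, -0.001], [-0.287, 0.958, 0.0], [0.001, 0.0, -1.0]]
ft_force: [0.1, -0.4, 1.0]
width: 0.0514
```

Emit:
jog_arm --increments '[[[0,0,0,0,0.3],[0,0,0,0,0.1],[0,0,0,0,0],[0,0,0,0,0],[0,0,0,0,0]]]' --newtons 30

```text
clock: 16.05
tcp_pos: [0.6607, -0.0887, 0.2411]
eef_rot: [[-0.958, -0.287, 0.002], [-0.287, 0.958, -0.0], [-0.002, -0.001, -1.0]]
ft_force: [2.3, 1.0, 4.6]
width: 0.0253
```

```bash
python3 st.py; python3 snap.py l scene,250,130,340,220,6
```

```text
16.05 [660.7 -88.7 241.1] yaw_y 106.68 [2.32 0.97 4.56] w 0.0253 [ -13.3   31.1   82.4    0.    66.4 -120. ]
16.1 [ 0.6607 -0.0887  0.241 ] [3.11 0.83 5.74] 0.0254 [ -13.3   31.1   82.4    0.    66.4 -120. ]
```

View pics/l_scene.png

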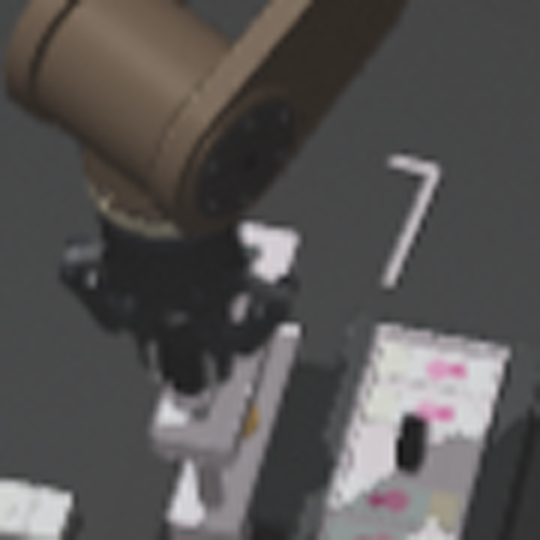

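```bash
cat > tab.py <<'E'
import sys,numpy as np
a0=float(sys.argv[1]);st=float(sys.argv[2]);n=int(sys.argv[3]);r=7.0
for c in range(n):
    b=np.radians(a0-c*5*st)
    print(c,'from %.1f'%(a0-c*5*st),[[round(r*(np.cos(b-np.radians(st*k))-np.cos(b)),2),round(r*(np.sin(b-np.radians(st*k))-np.sin(b)),2),0,0,0] for k in range(1,6)])
E
python3 tab.py 16.4 12 1; python3 tab.py -43.6 18 4
```

```text
0 from 16.4 [[np.float64(0.26), np.float64(-1.44), 0, 0, 0], [np.float64(0.22), np.float64(-2.9), 0, 0, 0], [np.float64(-0.12), np.float64(-4.32), 0, 0, 0], [np.float64(-0.75), np.float64(-5.64), 0, 0, 0], [np.float64(-1.65), np.float64(-6.8), 0, 0, 0]]
0 from -43.6 [[np.float64(-1.74), np.float64(-1.33), 0, 0, 0], [np.float64(-3.81), np.float64(-2.06), 0, 0, 0], [np.float64(-5.99), np.float64(-2.11), 0, 0, 0], [np.float64(-8.09), np.float64(-1.49), 0, 0, 0], [np.float64(-9.9), np.float64(-0.24), 0, 0, 0]]
1 from -133.6 [[np.float64(-1.33), np.float64(1.74), 0, 0, 0], [np.float64(-2.06), np.float64(3.81), 0, 0, 0], [np.float64(-2.11), np.float64(5.99), 0, 0, 0], [np.float64(-1.49), np.float64(8.09), 0, 0, 0], [np.float64(-0.24), np.float64(9.9), 0, 0, 0]]
2 from -223.6 [[np.float64(1.74), np.float64(1.33), 0, 0, 0], [np.float64(3.81), np.float64(2.06), 0, 0, 0], [np.float64(5.99), np.float64(2.11), 0, 0, 0], [np.float64(8.09), np.float64(1.49), 0, 0, 0], [np.float64(9.9), np.float64(0.24), 0, 0, 0]]
3 from -313.6 [[np.float64(1.33), np.float64(-1.74), 0, 0, 0], [np.float64(2.06), np.float64(-3.81), 0, 0, 0], [np.float64(2.11), np.float64(-5.99), 0, 0, 0], [np.float64(1.49), np.float64(-8.09), 0, 0, 0], [np.float64(0.24), np.float64(-9.9), 0, 0, 0]]
```

Emit:
jog_arm --increments '[[[0.26,-1.44,0,0,0],[0.22,-2.9,0,0,0],[-0.12,-4.32,0,0,0],[-0.75,-5.64,0,0,0],[-1.65,-6.8,0,0,0]]]'

```text
clock: 16.52
tcp_pos: [0.6446, -0.1574, 0.241]
eef_rot: [[-0.958, -0.287, 0.003], [-0.287, 0.958, -0.0], [-0.003, -0.001, -1.0]]
ft_force: [1.8, 2.1, 6.5]
width: 0.0254
```

```bash
cat >> st.py <<'E'
d=o['tcp_pos'][:2]*1000-[593.2,-108.6];print('r %.1f ang %.1f'%(np.hypot(*d),np.degrees(np.arctan2(d[1],d[0]))))
E
python3 st.py; python3 snap.py m scene,250,130,340,220,6
```

```text
16.52 [ 644.6 -157.4  241. ] yaw_y 106.67 [1.8  2.05 6.45] w 0.0254 [-1.940e+01  3.080e+01  8.290e+01  1.000e-01  6.620e+01 -1.261e+02]
r 70.9 ang -43.5
16.5667 [ 0.6429 -0.1591  0.2409] [ 3.18 -2.28  7.87] 0.025 [ -19.6   30.7   83.     0.    66.2 -126.2]
```

View pics/m_scene.png

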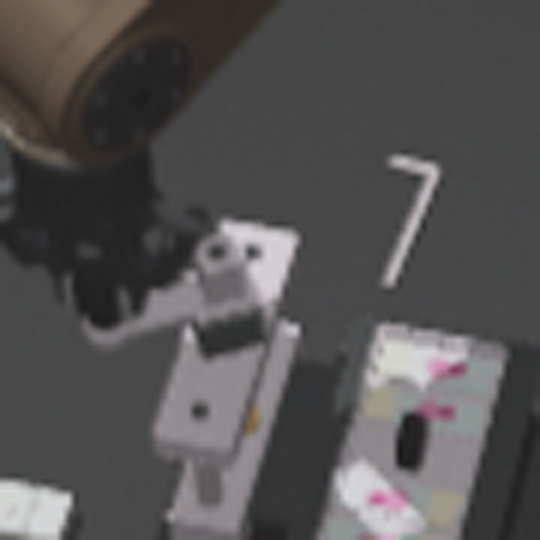

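Emit:
jog_arm --increments '[[[-1.74,-1.33,0,0,0],[-3.81,-2.06,0,0,0],[-5.99,-2.11,0,0,0],[-8.09,-1.49,0,0,0],[-9.9,-0.24,0,0,0]]]'

```text
clock: 16.98
tcp_pos: [0.5442, -0.1602, 0.2407]
eef_rot: [[-0.958, -0.285, 0.002], [-0.285, 0.958, -0.001], [-0.002, -0.002, -1.0]]
ft_force: [8.4, 3.9, -2.3]
width: 0.0252
```

```bash
python3 st.py
```

```text
16.98 [ 544.2 -160.2  240.7] yaw_y 106.59 [ 8.43  3.87 -2.31] w 0.0252 [ -23.1   22.8   97.    -0.    60.  -129.7]
r 71.2 ang -133.5
```

Emit:
jog_arm --increments '[[[-1.33,1.74,-0.1,0,0],[-2.06,3.81,-0.1,0,0],[-2.11,5.99,-0.1,0,0],[-1.49,8.09,-0.1,0,0],[-0.24,9.9,-0.1,0,0]]]'

```text
clock: 17.4
tcp_pos: [0.5415, -0.0595, 0.2403]
eef_rot: [[-0.958, -0.287, 0.001], [-0.287, 0.958, -0.001], [-0.0, -0.001, -1.0]]
ft_force: [2.6, -8.1, 3.3]
width: 0.0246
```

```bash
python3 st.py;python3 snap.py n scene,250,130,340,220,6
```

```text
17.4 [541.5 -59.5 240.3] yaw_y 106.67 [ 2.56 -8.1   3.26] w 0.0246 [-1.320e+01  2.100e+01  1.000e+02 -1.000e-01  5.890e+01 -1.198e+02]
r 71.3 ang 136.5
17.45 [ 0.5441 -0.0575  0.2403] [-5.09  4.23 11.71] 0.0255 [ -12.9   21.2   99.8   -0.    58.9 -119.7]
```

View pics/n_scene.png

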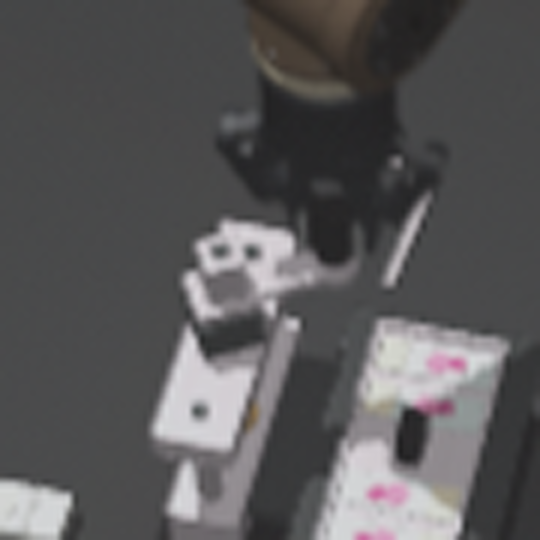

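Emit:
jog_arm --increments '[[[1.74,1.33,0,0,0],[3.81,2.06,0,0,0],[5.99,2.11,0,0,0],[8.09,1.49,0,0,0],[9.9,0.24,0,0,0]]]'

```text
clock: 17.87
tcp_pos: [0.6425, -0.0563, 0.2401]
eef_rot: [[-0.957, -0.289, 0.001], [-0.289, 0.957, 0.001], [-0.001, 0.001, -1.0]]
ft_force: [-5.0, 0.7, 5.0]
width: 0.0249
```

Emit:
jog_arm --increments '[[[1.33,-1.74,0,0,0],[2.06,-3.81,0,0,0],[2.11,-5.99,0,0,0],[1.49,-8.09,0,0,0],[0.24,-9.9,0,0,0]]]'

```text
clock: 18.28
tcp_pos: [0.6452, -0.1577, 0.2402]
eef_rot: [[-0.958, -0.287, 0.004], [-0.287, 0.958, -0.0], [-0.004, -0.001, -1.0]]
ft_force: [-0.6, 5.9, 8.5]
width: 0.0252
```

```bash
python3 st.py;python3 snap.py o scene,250,130,340,240,5
```

```text
18.28 [ 645.2 -157.7  240.2] yaw_y 106.68 [-0.57  5.93  8.54] w 0.0252 [-1.950e+01  3.090e+01  8.290e+01  1.000e-01  6.610e+01 -1.262e+02]
r 71.6 ang -43.4
18.3333 [ 0.6425 -0.1602  0.2401] [ 3.37 -2.49 13.51] 0.025 [ -19.7   30.8   83.1    0.    66.1 -126.3]
```

View pics/o_scene.png

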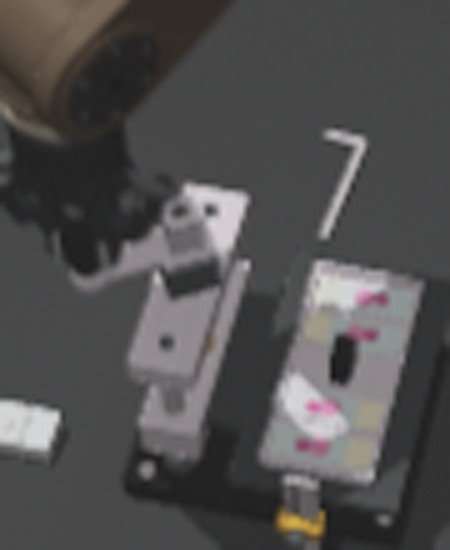

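Emit:
jog_arm --increments '[[[-1.74,-1.33,0,0,0],[-3.81,-2.06,0,0,0],[-5.99,-2.11,0,0,0],[-8.09,-1.49,0,0,0],[-9.9,-0.24,0,0,0]]]'

```text
clock: 18.75
tcp_pos: [0.5442, -0.1607, 0.2402]
eef_rot: [[-0.958, -0.285, 0.003], [-0.285, 0.958, -0.002], [-0.002, -0.003, -1.0]]
ft_force: [6.7, 1.1, 2.8]
width: 0.0251
```

Emit:
jog_arm --increments '[[[-1.33,1.74,0,0,0],[-2.06,3.81,0,0,0],[-2.11,5.99,0,0,0],[-1.49,8.09,0,0,0],[-0.24,9.9,0,0,0]]]'

```text
clock: 19.17
tcp_pos: [0.5415, -0.0595, 0.2403]
eef_rot: [[-0.958, -0.287, 0.0], [-0.287, 0.958, -0.001], [-0.0, -0.001, -1.0]]
ft_force: [2.7, -8.4, 3.0]
width: 0.0251
```

Emit:
jog_arm --increments '[[[1.74,1.33,0,0,0],[3.81,2.06,0,0,0],[5.99,2.11,0,0,0],[8.09,1.49,0,0,0],[9.9,0.24,0,0,0]]]'

```text
clock: 19.58
tcp_pos: [0.6425, -0.0562, 0.24]
eef_rot: [[-0.957, -0.289, 0.001], [-0.289, 0.957, 0.001], [-0.001, 0.001, -1.0]]
ft_force: [-5.7, -0.5, 4.6]
width: 0.0254
```

Emit:
jog_arm --increments '[[[1.33,-1.74,0,0,0],[2.06,-3.81,0,0,0],[2.11,-5.99,0,0,0],[1.49,-8.09,0,0,0],[0.24,-9.9,0,0,0]]]'

```text
clock: 20.0
tcp_pos: [0.6452, -0.1577, 0.2402]
eef_rot: [[-0.958, -0.287, 0.004], [-0.287, 0.958, -0.0], [-0.004, -0.001, -1.0]]
ft_force: [-0.5, 4.9, 8.4]
width: 0.0253
```

```bash
python3 st.py;python3 snap.py p scene,250,130,340,240,5 top,275,145,380,245,6
```

```text
20.0 [ 645.2 -157.7  240.2] yaw_y 106.68 [-0.53  4.92  8.42] w 0.0253 [-1.950e+01  3.090e+01  8.290e+01  1.000e-01  6.610e+01 -1.262e+02]
r 71.6 ang -43.4
20.1 [ 0.6433 -0.1593  0.2404] [ 1.51 -2.02  9.16] 0.0251 [ -19.6   30.8   83.     0.    66.1 -126.2]
```

View pics/p_scene.png

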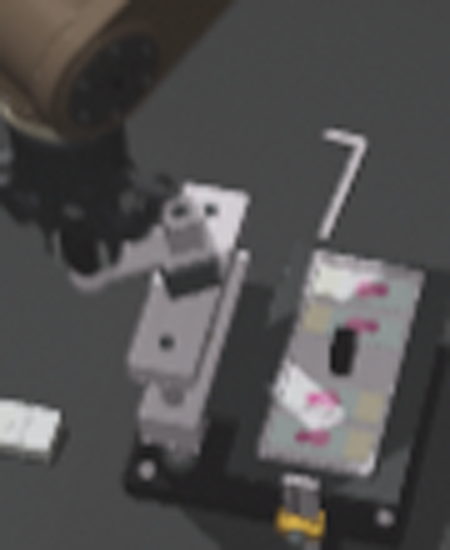

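View pics/p_top.png

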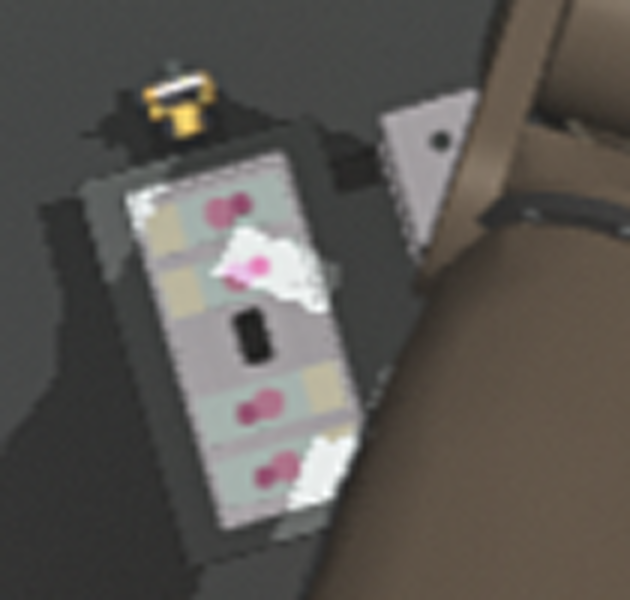

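Emit:
jog_arm --increments '[[[-1.74,-1.33,0,0,0],[-3.81,-2.06,0,0,0],[-5.99,-2.11,0,0,0],[-8.09,-1.49,0,0,0],[-9.9,-0.24,0,0,0]]]'

```text
clock: 20.52
tcp_pos: [0.5442, -0.1606, 0.2402]
eef_rot: [[-0.958, -0.285, 0.003], [-0.285, 0.958, -0.002], [-0.002, -0.003, -1.0]]
ft_force: [6.8, 1.2, 2.0]
width: 0.0251
```

```bash
python3 tab.py -133.6 4.4 1; python3 st.py; python3 snap.py q scene,290,195,345,255,10 top,275,145,340,200,10
```

```text
0 from -133.6 [[np.float64(-0.37), np.float64(0.39), 0, 0, 0], [np.float64(-0.72), np.float64(0.8), 0, 0, 0], [np.float64(-1.03), np.float64(1.24), 0, 0, 0], [np.float64(-1.31), np.float64(1.7), 0, 0, 0], [np.float64(-1.55), np.float64(2.18), 0, 0, 0]]
20.52 [ 544.2 -160.6  240.2] yaw_y 106.59 [6.78 1.18 2.  ] w 0.0251 [ -23.1   22.8   97.    -0.    59.9 -129.7]
r 71.5 ang -133.3
20.6167 [ 0.5429 -0.1587  0.2403] [-4.18 -6.17  8.84] 0.0252 [ -23.    22.8   97.2   -0.    60.1 -129.6]
```

View pics/q_scene.png

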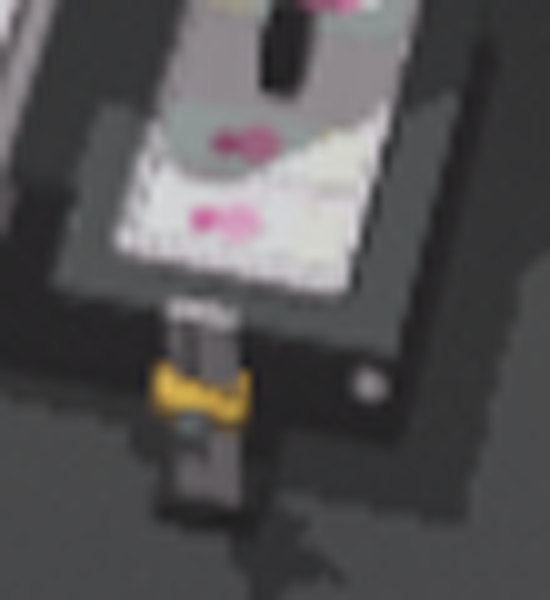

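View pics/q_top.png

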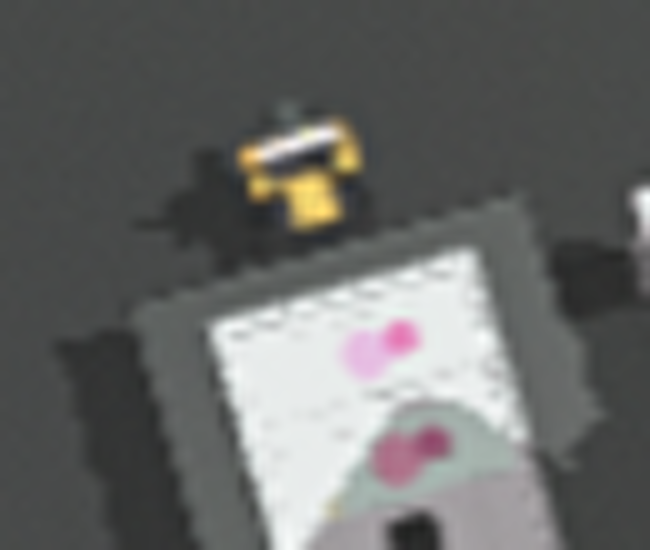

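```bash
cat > pz.py <<'E'
from an import *
import sys
def m(f,z):
    I=np.load(f).astype(float);r=[]
    for A,B in(((105,-60),(105,-28)),((105,24),(105,58))):
        o,nn=near(I,'scene',0,0,W(*A,z),W(*B,z),2.5);r.append(o)
    return np.array(r)
r0=m('scene_avg.npy',75)
print('ref',r0)
for t in sys.argv[1:]:
    for z in (100,103,104.5,106):
        r=m(f'{t}_scene.npy',z);print(t,z,r.round(2),'height est',(z-(r-r0)/.134).round(1))
E
python3 pz.py q
```

```text
ref [2.22044605e-15 1.00000000e-01]
q 100 [-0.2 -0.4] height est [101.5 103.7]
q 103 [0.1 0. ] height est [102.3 103.7]
q 104.5 [0.3 0.2] height est [102.3 103.8]
q 106 [0.45 0.4 ] height est [102.6 103.8]
```

```bash
python3 - <<'E'
from an import *
for f,n in(('top_avg.npy','top'),('scene_avg.npy','scene')):
    I=np.load(f).astype(float)
    for A,B in(((105,-60),(105,-28)),((105,-28),(105,20)),((105,24),(105,58)),((-105,-60),(-105,60)),((100,65),(-100,65)),((100,-65),(-100,-65))):
        o,nn=near(I,n,0,0,W(*A,75),W(*B,75),2.5);print(n,A,B,round(o,2),nn.round(2))
E
```

```text
top (105, -60) (105, -28) -0.4 [-0.28 -0.96]
top (105, -28) (105, 20) -0.2 [-0.28 -0.96]
top (105, 24) (105, 58) -0.2 [-0.28 -0.96]
top (-105, -60) (-105, 60) 0.5 [-0.28 -0.96]
top (100, 65) (-100, 65) -0.2 [-0.96  0.28]
top (100, -65) (-100, -65) 1.4 [-0.96  0.29]
scene (105, -60) (105, -28) 0.0 [-0.2   0.98]
scene (105, -28) (105, 20) 1.2 [-0.2   0.98]
scene (105, 24) (105, 58) 0.1 [-0.2   0.98]
scene (-105, -60) (-105, 60) 0.65 [-0.19  0.98]
scene (100, 65) (-100, 65) -0.25 [0.97 0.25]
scene (100, -65) (-100, -65) 1.5 [0.96 0.29]
```

```bash
python3 - <<'E'
from an import *
for gm in (1,2.2):
  for f,n in(('top_avg.npy','top'),('scene_avg.npy','scene')):
    I=255*(np.load(f).astype(float)/255)**gm
    r=[]
    for A,B in(((75,-38),(75,38)),((-75,-38),(-75,38)),((75,38),(-75,38)),((75,-38),(-75,-38)),((105,-60),(105,-28)),((105,24),(105,58))):
        o,nn=near(I,n,0,0,W(*A,75),W(*B,75),2.5)
        # outward sign in mm
        pa=proj(n,[W(*A,75)])[0]; s=1 if abs(A[0])==abs(B[0]) and A[0]==B[0] else 0
        d=(proj(n,[W(A[0]*1.01,A[1],75)])[0] if s else proj(n,[W(A[0],A[1]*1.02,75)])[0])-pa
        k=abs(d@nn)/(abs(A[0])*.01 if s else abs(A[1])*.02)
        r.append(round(o*np.sign(d@nn)/k,2))
    print(gm,n,'outward mm: +x,-x,+y,-y panel; plat +x',r)
E
```

```text
1 top outward mm: +x,-x,+y,-y panel; plat +x [np.float64(0.64), np.float64(0.32), np.float64(0.64), np.float64(0.96), np.float64(-1.29), np.float64(-0.65)]
1 scene outward mm: +x,-x,+y,-y panel; plat +x [np.float64(0.0), np.float64(1.86), np.float64(0.75), np.float64(0.76), np.float64(0.0), np.float64(0.42)]
2.2 top outward mm: +x,-x,+y,-y panel; plat +x [np.float64(0.32), np.float64(-0.0), np.float64(0.0), np.float64(0.32), np.float64(-1.29), np.float64(-0.81)]
2.2 scene outward mm: +x,-x,+y,-y panel; plat +x [np.float64(-0.64), np.float64(0.93), np.float64(0.37), np.float64(-0.0), np.float64(-0.42), np.float64(0.0)]
```

```bash
python3 tab.py -133.6 6.6 1
```

```text
0 from -133.6 [[np.float64(-0.55), np.float64(0.59), 0, 0, 0], [np.float64(-1.03), np.float64(1.24), 0, 0, 0], [np.float64(-1.43), np.float64(1.93), 0, 0, 0], [np.float64(-1.75), np.float64(2.68), 0, 0, 0], [np.float64(-1.98), np.float64(3.45), 0, 0, 0]]
```

Emit:
jog_arm --increments '[[[-0.55,0.59,0,0,0],[-1.03,1.24,0,0,0],[-1.43,1.93,0,0,0],[-1.75,2.68,0,0,0],[-1.98,3.45,0,0,0]]]'

```text
clock: 21.03
tcp_pos: [0.5243, -0.1255, 0.2401]
eef_rot: [[-0.958, -0.287, -0.001], [-0.287, 0.958, -0.002], [0.001, -0.002, -1.0]]
ft_force: [-8.6, -4.8, 11.9]
width: 0.0255
```

Emit:
jog_arm --increments '[[[0,0,0,0,0],[0,0,0,0,0]]]'

```text
clock: 21.2
tcp_pos: [0.5241, -0.1249, 0.24]
eef_rot: [[-0.958, -0.288, -0.002], [-0.288, 0.958, -0.001], [0.002, -0.0, -1.0]]
ft_force: [-10.0, -2.8, 14.2]
width: 0.0252
```

```bash
python3 st.py; python3 snap.py r scene,250,130,350,250,5; python3 pz.py r
```

```text
21.2 [ 524.1 -124.9  240. ] yaw_y 106.72 [-10.03  -2.76  14.21] w 0.0252 [-2.040e+01  2.060e+01  1.007e+02 -1.000e-01  5.870e+01 -1.271e+02]
r 71.0 ang -166.7
21.25 [ 0.5242 -0.125   0.24  ] [-10.79  -1.94  13.6 ] 0.0251 [-2.040e+01  2.060e+01  1.007e+02 -1.000e-01  5.870e+01 -1.271e+02]
ref [2.22044605e-15 1.00000000e-01]
r 100 [-0.5 -0.5] height est [103.7 104.5]
r 103 [-0.1  -0.15] height est [103.7 104.9]
r 104.5 [0. 0.] height est [104.5 105.2]
r 106 [0.2 0.3] height est [104.5 104.5]
```

View pics/r_scene.png

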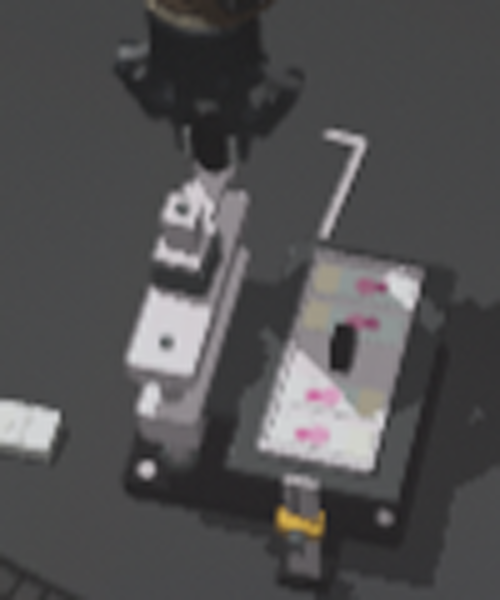

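Emit:
jog_arm --increments '[[[0,0,0,0,0.2],[0,0,0,0,0.5],[0,0,0.3,0,0.5],[0,0,3,0,0.5],[0,0,6,0,0.5]]]'

```text
clock: 21.67
tcp_pos: [0.5245, -0.1244, 0.2983]
eef_rot: [[-0.958, -0.287, -0.004], [-0.287, 0.958, 0.002], [0.004, 0.003, -1.0]]
ft_force: [-0.3, 0.1, -0.1]
width: 0.0426
```

Emit:
jog_arm --increments '[[[0,0,0,0,0.6],[2.3,0.5,0,-1,0.6],[4.6,1,0,-2,0.6],[6.9,1.6,0,-2.5,0.6],[6.9,1.6,0,-2.5,0.6]]]'

```text
clock: 22.08
tcp_pos: [0.5968, -0.1078, 0.2981]
eef_rot: [[-0.969, -0.245, 0.0], [-0.245, 0.969, 0.001], [-0.0, 0.001, -1.0]]
ft_force: [0.1, 0.4, -0.7]
width: 0.0511
```

```bash
python3 st.py; python3 snap.py s scene,250,130,350,250,5; python3 pz.py s
```

```text
22.08 [ 596.8 -107.8  298.1] yaw_y 104.20 [ 0.12  0.45 -0.74] w 0.0511 [ -16.5   23.3   86.9    0.    69.8 -120.7]
r 3.7 ang 12.7
22.1333 [ 0.5951 -0.1081  0.2979] [-0.13  0.36 -0.91] 0.051 [ -16.6   23.2   87.1    0.    69.8 -120.8]
ref [2.22044605e-15 1.00000000e-01]
s 100 [-0.5  0. ] height est [103.7 100.7]
s 103 [-0.2  0.4] height est [104.5 100.8]
s 104.5 [0.  0.5] height est [104.5 101.5]
s 106 [0.2 0.7] height est [104.5 101.5]
```

View pics/s_scene.png

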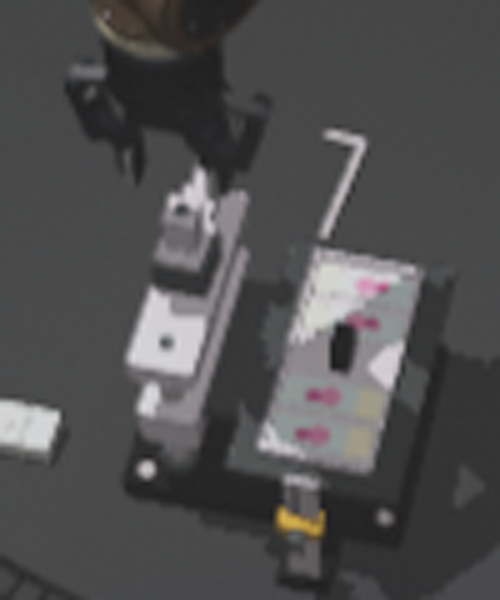

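Emit:
jog_arm --increments '[[[-0.2,-0.05,-1,0,0.6],[-0.2,-0.05,-3,0,0.6],[-0.2,-0.05,-5,0,0.6],[-0.2,-0.05,-6.2,0,0.6],[-0.2,-0.05,-6.2,0,0.6]]]'

```text
clock: 22.55
tcp_pos: [0.5899, -0.109, 0.234]
eef_rot: [[-0.97, -0.245, -0.005], [-0.245, 0.97, 0.002], [0.004, 0.003, -1.0]]
ft_force: [-0.3, 0.0, -0.5]
width: 0.0513
```

```bash
python3 st.py
```

```text
22.55 [ 589.9 -109.   234. ] yaw_y 104.15 [-0.35  0.   -0.55] w 0.0513 [ -16.8   26.    92.6    0.    61.7 -120.9]
r 3.3 ang -172.7
```

Emit:
jog_arm --increments '[[[0.2,0,0.1,0,0.4],[0.25,0,0.1,0,0.2],[0.25,0,0.1,0,0],[0.25,0,0.1,0,0],[0.25,0,0.1,0,0]]]' --newtons 90

```text
clock: 22.97
tcp_pos: [0.5947, -0.1091, 0.2393]
eef_rot: [[-0.97, -0.245, 0.002], [-0.245, 0.97, -0.0], [-0.002, -0.001, -1.0]]
ft_force: [-0.8, 2.1, 5.5]
width: 0.0227
```

```bash
python3 st.py
```

```text
22.97 [ 594.7 -109.1  239.3] yaw_y 104.18 [-0.82  2.1   5.54] w 0.0227 [ -16.7   26.    91.8    0.    62.1 -120.8]
r 1.6 ang -16.7
```

Emit:
jog_arm --increments '[[[0,0,0,3,0],[0,0,0,6,0],[0,0,0.3,6,0],[0,0,0.8,6,0],[0,0,1.2,6,0]]]'

```text
clock: 23.38
tcp_pos: [0.5943, -0.1091, 0.2503]
eef_rot: [[-0.939, -0.343, -0.0], [-0.343, 0.939, 0.0], [0.0, 0.0, -1.0]]
ft_force: [-0.2, -0.2, -3.5]
width: 0.0227
```

```bash
python3 st.py
```

```text
23.38 [ 594.3 -109.1  250.3] yaw_y 110.08 [-0.25 -0.19 -3.5 ] w 0.0227 [ -16.7   25.4   91.     0.    63.6 -126.7]
r 1.2 ang -23.2
```

Emit:
jog_arm --increments '[[[0,0,1,0,0],[0,0,2.2,0,0],[0,0,3.5,0,0],[0,0,5,0,0],[0,0,5,0,0]]]'

```text
clock: 23.8
tcp_pos: [0.5952, -0.1093, 0.3034]
eef_rot: [[-0.939, -0.344, 0.004], [-0.344, 0.939, -0.001], [-0.004, -0.003, -1.0]]
ft_force: [0.4, -0.1, -4.3]
width: 0.0228
```

```bash
python3 st.py; python3 snap.py t scene,250,130,350,250,5
```

```text
23.8 [ 595.2 -109.3  303.4] yaw_y 110.13 [ 0.43 -0.13 -4.28] w 0.0228 [ -16.7   22.8   86.8    0.    70.1 -126.8]
r 2.1 ang -19.2
23.85 [ 0.5948 -0.1092  0.3017] [-0.08 -0.32 -3.9 ] 0.0224 [ -16.7   22.9   87.     0.    69.9 -126.8]
```

View pics/t_scene.png

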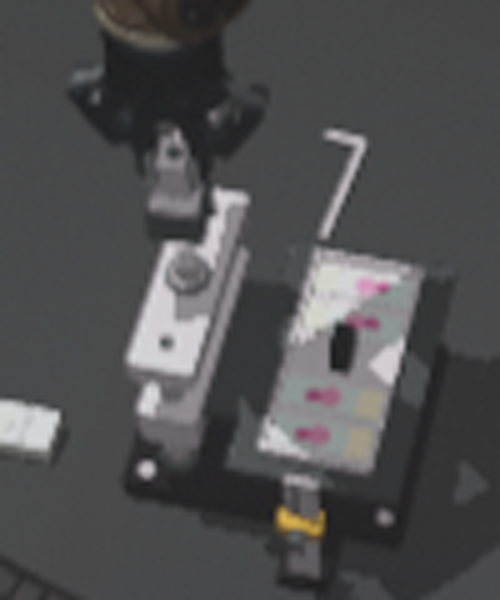

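Emit:
jog_arm --increments '[[[-1.4,3.6,0,0,0],[-2.8,7.2,0,0,0],[-4.2,10.8,0,0,0],[-5.6,14.4,0,0,0],[-7,18,0,0,0]]]'

```text
clock: 24.27
tcp_pos: [0.5231, 0.0723, 0.2993]
eef_rot: [[-0.939, -0.344, -0.001], [-0.344, 0.939, 0.0], [0.001, 0.0, -1.0]]
ft_force: [1.5, -0.4, -3.5]
width: 0.0223
```

Emit:
jog_arm --increments '[[[-1.4,3.6,-1,0,0],[-2.8,7.2,-3,0,0],[-4.2,10.8,-5,0,0],[-5.6,14.4,-7,0,0],[-7,18,-9,0,0]]]'

```text
clock: 24.68
tcp_pos: [0.4554, 0.2462, 0.2121]
eef_rot: [[-0.939, -0.344, -0.0], [-0.344, 0.939, -0.0], [0.0, 0.0, -1.0]]
ft_force: [0.8, 0.8, -3.6]
width: 0.0226
```

```bash
python3 st.py
```

```text
24.68 [455.4 246.2 212.1] yaw_y 110.14 [ 0.8   0.83 -3.59] w 0.0226 [ 21.1  20.8 105.6   0.   53.7 -89.1]
r 380.7 ang 111.2
```

Emit:
jog_arm --increments '[[[-1,2.6,-1.5,0,0],[-2,5.2,-4.5,0,0],[-2,5.2,-8,0,0],[-2,5.2,-11,0,0],[-2,5.2,-13.5,0,0]]]'

```text
clock: 25.1
tcp_pos: [0.4355, 0.297, 0.0759]
eef_rot: [[-0.938, -0.346, -0.002], [-0.346, 0.938, -0.001], [0.002, -0.0, -1.0]]
ft_force: [0.2, 1.0, -3.2]
width: 0.0226
```

```bash
python3 st.py; python3 snap.py u scene,350,150,450,270,5
```

```text
25.1 [435.5 297.   75.9] yaw_y 110.23 [ 0.21  0.96 -3.18] w 0.0226 [ 27.1  32.8 111.4   0.   35.9 -83.1]
r 435.2 ang 111.2
25.15 [0.4343 0.296  0.0723] [-2.91 -1.84 -9.32] 0.0222 [ 27.1  33.2 111.5   0.   35.7 -83.1]
```

View pics/u_scene.png

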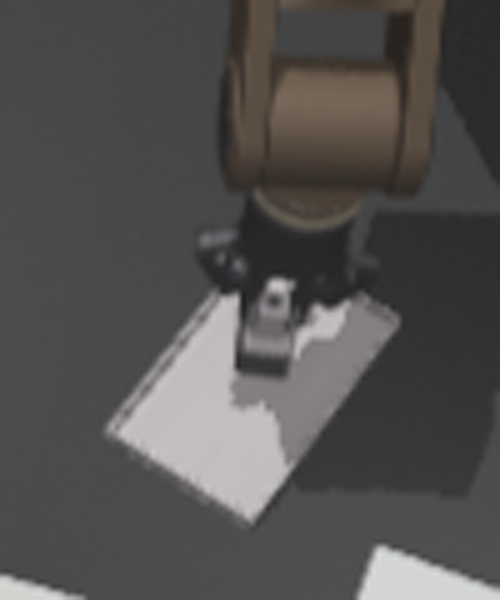

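Emit:
jog_arm --increments '[[[0,0,-0.5,0,0],[0,0,-1.1,0,0],[0,0,-1.5,0,0],[0,0,-1.6,0,0]]]'

```text
clock: 25.48
tcp_pos: [0.4372, 0.2969, 0.0629]
eef_rot: [[-0.939, -0.345, 0.001], [-0.345, 0.939, 0.001], [-0.001, 0.0, -1.0]]
ft_force: [-0.7, -0.3, -3.9]
width: 0.0227
```

```bash
python3 st.py
```

```text
25.48 [437.2 296.9  62.9] yaw_y 110.16 [-0.69 -0.27 -3.9 ] w 0.0227 [ 27.   34.1 111.8   0.   34.1 -83.1]
r 434.5 ang 111.0
```

Emit:
jog_arm --increments '[[[0,0,-0.3,0,0],[0,0,-0.6,0,0],[0,0,-0.9,0,0],[0,0,-0.9,0,0]]]'

```text
clock: 25.82
tcp_pos: [0.4367, 0.2968, 0.0532]
eef_rot: [[-0.939, -0.345, -0.0], [-0.345, 0.939, 0.0], [0.0, 0.0, -1.0]]
ft_force: [-0.8, -0.8, -4.1]
width: 0.0224
```

```bash
python3 st.py
```

```text
25.82 [436.7 296.8  53.2] yaw_y 110.17 [-0.78 -0.79 -4.08] w 0.0224 [ 27.   35.1 112.1   0.   32.9 -83.1]
r 434.6 ang 111.1
```

Emit:
jog_arm --increments '[[[0,0,-0.1,0,0],[0,0,-0.15,0,0]]]'

```text
clock: 25.98
tcp_pos: [0.4371, 0.2971, 0.0525]
eef_rot: [[-0.939, -0.345, 0.001], [-0.345, 0.939, 0.001], [-0.001, 0.0, -1.0]]
ft_force: [-1.8, -0.0, 10.8]
width: 0.0227
```

```bash
python3 st.py
```

```text
25.98 [437.1 297.1  52.5] yaw_y 110.17 [-1.800e+00 -1.000e-02  1.084e+01] w 0.0227 [ 27.   35.1 112.1   0.   32.7 -83.1]
r 434.7 ang 111.1
```

Emit:
jog_arm --increments '[[[0,0,0.05,0,0.2],[0,0,0.05,0,0.4],[0,0,0.3,0,0.6],[0,0,2,0,0.6],[0,0,5,0,0.6]]]'

```text
clock: 26.4
tcp_pos: [0.4358, 0.2964, 0.1006]
eef_rot: [[-0.939, -0.345, -0.004], [-0.345, 0.939, -0.002], [0.004, -0.0, -1.0]]
ft_force: [0.0, 0.3, 0.3]
width: 0.0512
```

Emit:
jog_arm --increments '[[[0,0,4,0,0.6],[0,0,8,0,0.6],[0,2,12,0,0.6],[0,5,14,0,0.6],[0,9,14,0,0.6]]]'

```text
clock: 26.82
tcp_pos: [0.4382, 0.3877, 0.2484]
eef_rot: [[-0.939, -0.343, 0.008], [-0.343, 0.939, 0.005], [-0.009, 0.002, -1.0]]
ft_force: [2.5, 0.0, 0.7]
width: 0.051
```

Emit:
jog_arm --increments '[[[-1,3,0,0,0.6],[-3,6,0,0,0.6],[-5,9,0,0,0.6],[-8,12,0,0,0.6],[-10,14,0,0,0.6]]]'

```text
clock: 27.23
tcp_pos: [0.3346, 0.5289, 0.242]
eef_rot: [[-0.938, -0.346, -0.0], [-0.346, 0.938, 0.0], [0.0, 0.001, -1.0]]
ft_force: [0.6, 0.4, 0.0]
width: 0.0512
```

```bash
python3 st.py; python3 snap.py v scene,0,0,640,400,1 top,0,0,640,400,1; python3 pz.py v
```

```text
27.23 [334.6 528.9 242. ] yaw_y 110.22 [0.57 0.36 0.04] w 0.0512 [ 51.6  27.6  88.5   0.   63.9 -58.6]
r 687.9 ang 112.1
27.3333 [0.3336 0.5295 0.242 ] [ 0.41 -0.1  -0.33] 0.0509 [ 51.7  27.6  88.5   0.   63.9 -58.7]
ref [2.22044605e-15 1.00000000e-01]
v 100 [-0.5 -0.6] height est [103.7 105.2]
v 103 [-0.2 -0.2] height est [104.5 105.2]
v 104.5 [0. 0.] height est [104.5 105.2]
v 106 [0.2 0.2] height est [104.5 105.3]
```

View pics/v_scene.png

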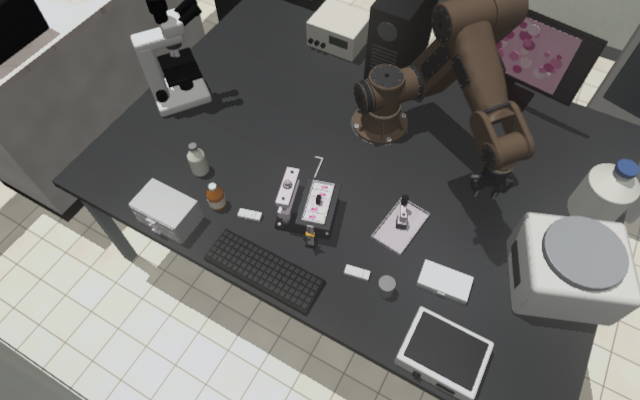

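View pics/v_top.png

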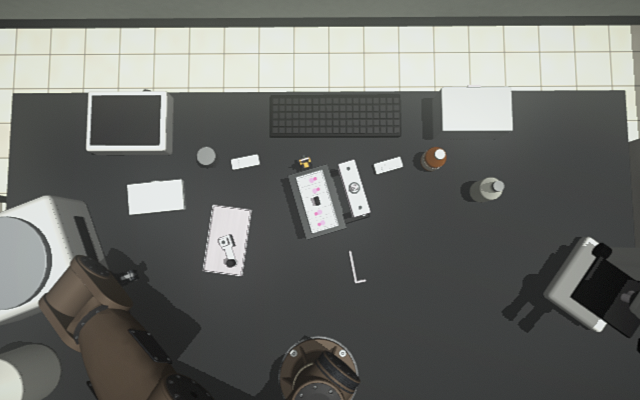

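```bash
python3 - <<'E'
from an import *
from scipy.optimize import fsolve
def vat(n,u,a,z):
    P=proj(n,[W(a,-25,z),W(a,25,z)]);t=(u-P[0,0])/(P[1,0]-P[0,0]);return P[0,1]+t*(P[1,1]-P[0,1])
def st(ut,vt,us,vs): return fsolve(lambda x:[vat('top',ut,*x)-vt,vat('scene',us,*x)-vs],[130,110])
for bt,bs in((.05,.2),(0,0),(.05,.1)):
    ar,H=st(305,157.67+bt,310,226.75+bs)
    zj=fsolve(lambda z:vat('scene',308.5,ar,z[0])-(232.8+bs),[105])[0]
    zb=fsolve(lambda z:vat('scene',310,ar,z[0])-(244.75+bs),[10])[0]
    af,zf=st(304.25,158.2+bt,306,234.07+bs)
    print('bias',bt,bs,'rule front a %.1f H %.1f junction z %.1f base z %.1f | collar front a %.1f z %.1f'%(ar,H,zj,zb,af,zf))
    # height given H assumptions
    for Hh in(140,145,150):
        a=fsolve(lambda a:vat('scene',310,a[0],Hh)-(226.75+bs),[130])[0]
        print('  H',Hh,'a %.1f'%a,'zj %.1f'%fsolve(lambda z:vat('scene',308.5,a,z[0])-(232.8+bs),[105])[0],'top v resid %.2f'%(vat('top',305,a,Hh)-157.67-bt),'base %.1f'%fsolve(lambda z:vat('scene',310,a,z[0])-(244.75+bs),[10])[0])
E
```

```text
bias 0.05 0.2 rule front a 133.1 H 149.7 junction z 103.1 base z 11.8 | collar front a 140.9 z 104.3
  H 140 a 127.8 zj 93.0 top v resid 2.41 base 1.1
  H 145 a 130.6 zj 98.2 top v resid 1.18 base 6.6
  H 150 a 133.3 zj 103.3 top v resid -0.06 base 12.1
bias 0 0 rule front a 133.1 H 151.0 junction z 104.4 base z 13.2 | collar front a 140.8 z 105.6
  H 140 a 127.0 zj 93.0 top v resid 2.73 base 1.2
  H 145 a 129.8 zj 98.2 top v resid 1.50 base 6.7
  H 150 a 132.5 zj 103.3 top v resid 0.25 base 12.1
bias 0.05 0.1 rule front a 133.0 H 150.3 junction z 103.6 base z 12.4 | collar front a 140.8 z 104.8
  H 140 a 127.4 zj 93.0 top v resid 2.55 base 1.2
  H 145 a 130.2 zj 98.2 top v resid 1.31 base 6.6
  H 150 a 132.9 zj 103.3 top v resid 0.07 base 12.1
```

```bash
python3 - <<'E'
from h import *
for n in('top','scene'):
    a=np.load(f'{n}_avg.npy');b=np.load(f'v_{n}.npy').astype(float);d=np.abs(a-b).max(2)
    boxes={'top':{'key':(343,245,370,288),'mailR':(370,150,408,178),'mailL':(225,150,265,172),'lens':(192,140,220,170),'box':(120,172,190,220),'amber':(415,140,450,175),'wash':(470,172,510,208),'ptr':(297,154,314,168)},
     'scene':{'key':(310,150,328,180),'mailR':(233,203,266,225),'mailL':(338,260,375,285),'lens':(374,272,400,300),'box':(412,255,478,305),'amber':(203,178,228,212),'wash':(185,140,212,178),'ptr':(304,231,316,245)}}[n]
    print(n,{k:(round(d[y0:y1,x0:x1].mean(),1),round(d[y0:y1,x0:x1].max())) for k,(x0,y0,x1,y1) in boxes.items()})
for n,b,t in(('scene',(294,178,342,232),140),('top',(290,160,342,235),150)):
  c=blobs(np.load(f'v_{n}.npy'),b,lambda c:c.max(2)>t,10);print(n,rect(n,c[0],.1048+.011))
E
python3 - <<'E'
import numpy as np,cv2
b=np.load('v_top.npy');c=np.load('v_scene.npy')
o=np.zeros((540,800,3),np.uint8)
o[:480,:400]=cv2.resize(b[200:280,197:264],(400,480),interpolation=cv2.INTER_CUBIC);o[:400,400:]=cv2.resize(c[190:255,365:430],(400,400),interpolation=cv2.INTER_CUBIC)
cv2.imwrite('pics/w.png',o[:,:,::-1])
E
```

```text
top {'key': (np.float64(1.1), 4), 'mailR': (np.float64(1.2), 4), 'mailL': (np.float64(0.9), 3), 'lens': (np.float64(1.0), 3), 'box': (np.float64(0.8), 3), 'amber': (np.float64(2.1), 6), 'wash': (np.float64(1.7), 8), 'ptr': (np.float64(1.3), 5)}
scene {'key': (np.float64(1.1), 46), 'mailR': (np.float64(1.6), 4), 'mailL': (np.float64(0.6), 2), 'lens': (np.float64(0.6), 2), 'box': (np.float64(0.5), 2), 'amber': (np.float64(2.0), 5), 'wash': (np.float64(1.0), 4), 'ptr': (np.float64(1.9), 30)}
scene (array([560.25299072,   0.92082977]), (185.04025268554688, 87.05659484863281), 16.329599380493164)
top (array([560.59686279,   0.66329956]), (182.74307250976562, 87.38545227050781), 16.142234802246094)
```

View pics/w.png

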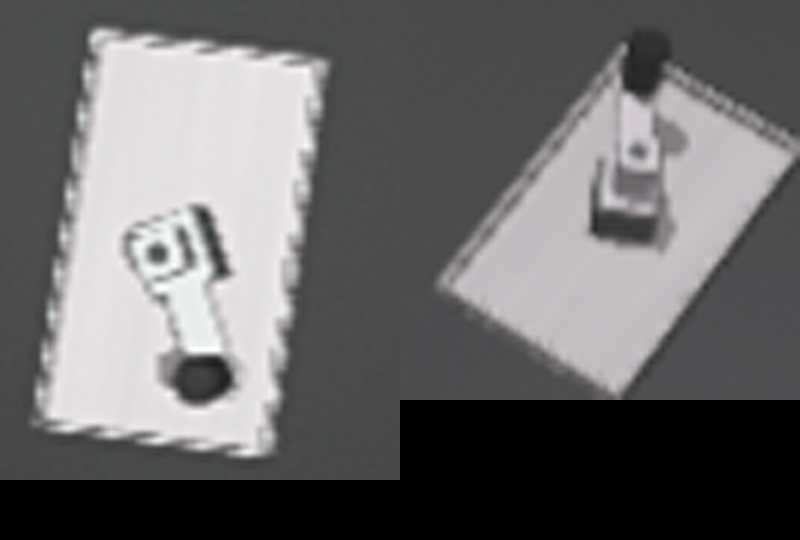

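```bash
python3 -c "
from plant import env
print(env.job_done(), env.observe()['clock'])"
```

```text
the job is handed in; nothing more can be done
the job is handed in; nothing more can be done
```

I handed the job in at about 27 s. The carrier is on the platform, the platform is wound up to the pointer, and the crank is off the shaft and standing on its hub in the tray.

- **Carrier:** it sits within about 1 mm of the platform's centre and about 0.1° of square, by both cameras. I set it down under contact before opening the gripper.
- **Crank fit:** I misread the square's angle by about 45° at first. Pressing lightly (up to 16 N) didn't seat the crank, so I lifted it, turned it and it then dropped fully home. It stayed on for all of the winding, about 2.5 turns by the knob.
- **Platform height:** the turn count gives 104.8 mm, and the platform edge in the images gives 104.5–105.2 mm.
- **Pointer height:** this is the weak check. The scene camera cannot see the tip because the rule hides it, and I did not touch the pointer. My image estimates disagree: 103.3 mm and 104.3–104.8 mm from the collar, and about 106 ± 2 mm from the tip in the top view. I wound to the middle of these, so level is probably good to about 1 mm, but this is not proven.
- **Everything else:** comparing the first and last pictures showed no change in the bystanders or the pointer. The only large differences were in crops whose edges take in the raised platform.

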